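# Load the bracket in the tilted welding fixture and lock the cam swing clamp

## Task

Load the steel bracket into the tilted welding fixture: flat on the plate, its upright lug at the same end as the single side pin, pushed down against the two lower pins and across against the side pin. Then swing the red clamp's black-knobbed hand lever round, anticlockwise seen from above the plate, so that it climbs its cam, goes over the top and drops fully into the low notch, with the pad pressing the bracket down on the plate. Let go, and leave the other things on the bench where they are.

Things in the scene. Friction and masses are not known exactly. Their poses are not given: they have to be found in the camera images.
- fixture: Blue stand of a tilting welding fixture, base 240 x 240 x 12 mm (x -70 to 170, y -130 to 110), fixed to the bench at varied places and yaws. Origin on the bench top; z up; x is the plate's uphill direction seen from above, y to the left when looking uphill. It carries the plate, tilted 30 degrees.
- plate: Aluminium plate 250 x 240 x 15 mm on the stand, tilted 30 degrees, low edge on the robot's right. Origin on its top face 80 mm straight above the stand's origin, just where the bracket's origin belongs: touching all three pins, the bracket's origin and axes coincide with these. x uphill along the face, y left along it, z its outward normal. Face spans x -65 to 185, y -130 to 110 mm.
- post_top (a point): Top of the clamp's post, on the clamp's turning axis, at (78, -28, 96) mm in the plate's frame; axes as the plate's (z is the turning axis). Round the post: red foot 66 mm in diameter and 8 mm high, steel two-lobed cam ring up to 32 mm high, red hub 60 mm in diameter at 39 to 47 mm, spring and cap nut above.
- lower_pins (a point): Midpoint between the feet of the two lower brass pins, at (-41, 0, 0) mm in the plate's frame; the pins are 12 mm in diameter, 16 mm high along the plate's normal, 35 mm to either side of here along the plate's y.
- side_pin (a point): Foot of the single brass side pin, 12 mm in diameter, 16 mm high along the plate's normal, centre at (-22, -61, 0) mm in the plate's frame.
- clamp_turn (a joint): Turn of clamp hub, lever and arm about the post, rad, 0 to 1.75 (end stop), growing anticlockwise seen from above the plate. At 0 (open) the arm points 35 degrees from the plate's x towards y, the lever -40 degrees. Starts at 0 to 0.25. The cam is level to 0.45, climbs to a crest at 1.20-1.45, then drops: past 1.5 the spring draws it into the notch, where it sits at 1.63 or more. About 5 N at the knob turns it.
- clamp_lift (a joint): Height of hub, lever and arm along the post, m, sprung downwards (about 14 N low, 24 N at the crest). 0 on the level part of the cam at the start, +0.010 on the crest, about -0.005 in the notch with the pad standing on the bracket, -0.0065 in the notch with nothing under the pad.
- knob_grip (a point): Grip point of the upright black knob on the end of the hand lever: a cylinder 24 mm in diameter along the plate's normal, 60 to 106 mm above the plate's face at lift 0, 100 mm from the post's axis. This point is on its axis, 86 mm above the face; z along the plate's normal. The steel lever below it is 12 mm thick. It turns, rises and falls with the clamp.
- clamp_pad: Underside centre of the black rubber pad (18 mm diameter) under the end of the red clamp arm, 85 mm from the post axis, 12 mm above the plate's face at clamp lift 0. In the notch it stands on the bracket's free base area at about (18, 33) mm in the bracket's frame.
- bracket: Bare steel bracket, 0.5 to 0.75 kg: base 70 mm (x) x 110 mm (y) x 8 mm with a welded upright lug 56 mm (x) x 10 mm (y) x 42 mm high, lug centre 22 mm from the middle towards -y. Origin at the centre of the base's underside, z up. Loose on the bench, lug up. In the fixture its -y end (nearer the lug) goes to the side pin, its -x edge to the two lower pins.
- lug_grip (a point): Point in the bracket's lug to grip it by, 36 mm above the base's underside, 22 mm towards -y from the bracket's middle; the lug is 10 mm thick along y. Axes as the bracket's.
- flange: Bystander: dark steel pipe flange, 80 mm diameter, 38 mm high, lying on the bench; it may stand in either of two places, the bracket in the other. Origin at its underside centre.
- wire_brush: Bystander: wooden-handled brush, 200 mm long, lying left of the fixture.
- hammer: Bystander: hammer, 260 mm long, lying left of the fixture.
- drill: Bystander: black and yellow cordless drill standing on its battery, 75 x 115 mm, 195 mm high, back left.
- spray_can: Bystander: green spray can, 60 mm diameter, 190 mm high, far right.
- mag_square: Bystander: red triangular magnetic welding square, 90 x 90 x 16 mm, lying flat at the back right of the fixture.
- disc_stack: Bystander: small stack of grinding discs, 115 mm diameter, 11 mm high, lying front right.
Mind the look-alikes: they are no part of the job. What is shaped like the bracket but orange or pink is not meant.

How it is judged:
By the outcome, as a careful person would: the job done as asked, in the order asked, and still so for the second after the job is handed in, with the robot touching nothing.
It also fails if it takes over 50 s, if anything falls off the work surface, if the arm or the gripper's body presses on something with over 40 N, if the wrist force passes 120 N, or if a joint passes its speed limit or range.

## Robot

A 6-joint arm with a two-finger parallel gripper is mounted at the origin on the work surface. World frame = base frame: x ahead of the robot, y to its left, z up, the work surface at z = 0. Lengths are in m, angles in rad, forces in N, time in s.
With the tool pointing down it reaches from about 0.35 to 0.775 m from the base axis. Payload 7.3 kg.
Tool frame: the origin (TCP) lies at the very end of the fingers, on their centre line; the grasp point (between the pads) lies 19 mm behind it; z points along the fingers, y is the direction in which the jaws open and shut (so a half turn about z gives the same grasp; the last joint's range is limited). The gripper opens to 92 mm and grips with 3 to 60 N. Pads are 19 mm wide; open, the fingers measure 130 mm over their backs; the gripper's body (75 mm by 190 mm) begins 47 mm behind the grasp point.
Start: joints at [-0.146, 0.342, 1.524, -0, 1.275, -0.146], TCP at [0.525, 0, 0.227] pointing down, gripper open.
Joint ranges: [-2.53, 2.53], [-0.77, 2.02], [0.04, 2.7], [-1, 4.14], [0.28, 2.66], [-3.11, 3.11]. Speed limits (rad/s): [2.57, 2.57, 3.14, 3.14, 3.14, 3.14].

## Interface

Orientations are given as [roll, pitch, yaw] about the fixed x, y, z axes, in that order (R = Rz(yaw) Ry(pitch) Rx(roll)).
In Python, from cell import robot gives the robot as it stands.
- The arm moves only by the tool apply_moves, never from a script. Its argument "plan" is a list of rows, each an object of numbers: "tx", "ty", "tz": the shift along the tool's x, y, z in m; "yaw": the turn about the tool's z in rad; "grip": the opening, from -1 (shut) to 1 (fully open), so that 0 is half open. In form: [{"tx": .., "ty": .., "tz": .., "yaw": .., "grip": ..}, ...]. A call has 1 to 8 rows; each row is the pose to reach, as a shift and turn from the pose commanded when the call began, along the tool's axes at that moment; what a row does not reach only later rows make up. A row lasts 1/8 s, in which the tool goes at most 62.5 mm and 10.7 degrees, less where a joint would pass 70% of its speed; a pose out of reach is approached as far as the arm can. A call with a gripper value outside its range is refused whole. The fingers move at their own pace and stop on an object; "force" is the grip in N (left out, the last holds). Time passes only in rows, so rows that repeat a pose let the fingers close. It gives the time, the measured TCP pose, the force and the opening at its end, in the units of the state.
- robot.observe(): the state, without advancing time (a new reading comes with each control period).
- robot.read_camera(name): name is "scene" or "side" or "wrist"; returns (picture, depth): 400x640x3 uint8, red, green, blue; 400x640 float32, m along the optical axis (not along the pixel's ray), 0 where there is no reading.
- robot.get_calibration(name): a dict with "camera_matrix" (3x3 intrinsics, pixels), "R" (3x3) and "t" (3): a world point X has camera coordinates R X + t. Camera axes: x right, y down, z forward; pixel columns grow to the right and rows downward; lengths in m; the calibration is good to about 2 mm. A picture is of the moment at which its call begins: read the wrist's pose just before it. get_calibration takes no time and is no camera call; for the wrist camera it gives the pose at the moment of the call.
- robot.hand_in(): hands the job in, once; it reports no verdict.
Trained networks look in the newest picture that a camera, given by its name, has taken for a name from the list of things; names that differ only in an ending like _2 or _b are one class to them, and where a whole thing is asked for, a point or a joint stands for the part that bears it (a point fixed in the world has none). Each returns a list of dicts, best first, with "confidence" (0 to 1); they miss things now and then, are a little off and sometimes report something else, mostly with a low value. They report only what shows in the picture. A call takes as long as a camera call. They do not tell look-alikes from the thing itself.
- robot.outline_of(label, camera): "region" (400x640 bool, what is visible of it) and "pixel" ([row, column] in pixels, amid what is visible of it).
- robot.tip_of(label, camera): "pixel" ([row, column] in pixels: a listed point, or the origin of a listed thing).
The state is a dict: "time": time; "qpos": joint angles; "qvel": joint speeds; "joint_efforts": joint torques, N m; "tool_pos": TCP position; "tool_rot": TCP orientation; "contact_force": force on the tool from outside, world axes, zero at the start; "torque": the same for the moment, N m; "opening": finger opening in m.
Only numpy, scipy, OpenCV 4.12 (cv2) and the standard library are available. Lean on these libraries where they do the work, as an engineer would, in place of code of your own. Each camera call takes 0.05 s, during which the arm holds its last target.

## Working session

There is one attempt and no reset: what is moved stays moved. The work goes in short steps, Python scripts to look and compute and a tool call to move; the robot and the scene stay as the last step left them, time stands still between calls to the robot, and variables do not carry over. Pictures are saved under pics/ and viewed, and the job is handed in when it is done.

Besides the shell and the picture viewer there is one more tool, called after "Call:" by a JSON object that holds its "name" and its "arguments", one argument or row to a line. apply_moves: Moves the arm, as the interface text tells. Its arguments: {"type":"object","properties":{"plan":{"type":"array","items":{"type":"object","properties":{"tx":{"type":"number"},"ty":{"type":"number"},"tz":{"type":"number"},"yaw":{"type":"number"},"grip":{"type":"number"}}}},"force":{"type":"number"}},"required":["plan"]}

```bash
ls; mkdir -p pics
cat > h.py <<'E'
import numpy as np, cv2
from cell import robot
from scipy.spatial.transform import Rotation as Rn
def cal(n):
    c=robot.get_calibration(n); return np.array(c["camera_matrix"]),np.array(c["R"]),np.array(c["t"])
def back(n,r,c,d,C=None):
    K,R,t=C or cal(n); p=np.array([(c-K[0,2])/K[0,0]*d,(r-K[1,2])/K[1,1]*d,d]); return R.T@(p-t)
def proj(n,X,C=None):
    K,R,t=C or cal(n); p=R@np.asarray(X)+t; q=K@p/p[2]; return q[1],q[0]
def save(n,img): cv2.imwrite("pics/"+n+".png",cv2.cvtColor(img,cv2.COLOR_RGB2BGR))
E
python3 - <<'E'
from h import *
for n in ["scene","side","wrist"]:
    C=cal(n); p,d=robot.read_camera(n); save(n+"0",p); np.savez(n+"0.npz",p=p,d=d,K=C[0],R=C[1],t=C[2]); print(n,-C[1].T@C[2])
    for l in ["bracket","plate","fixture","flange"]:
        for o in robot.outline_of(l,n): print(l,o["pixel"],o["confidence"],o["region"].sum())
    for l in ["lug_grip","bracket","plate","post_top","lower_pins","side_pin","knob_grip","clamp_pad"]:
        print(l,[(np.round(o["pixel"]),round(o["confidence"],2)) for o in robot.tip_of(l,n)])
print(robot.observe())
E
```

```text
pics
scene [1.52515402 0.5378563  1.21510315]
bracket [201.7, 294.1] 0.9 326
bracket [229.3, 306.2] 0.68 396
bracket [203.0, 330.4] 0.63 178
bracket [165.9, 255.7] 0.55 248
plate [230.5, 365.2] 0.72 2460
fixture [241.4, 363.9] 0.91 4047
flange [219.3, 274.3] 0.81 259
lug_grip [(array([200., 293.]), 0.86), (array([227., 311.]), 0.74), (array([194., 344.]), 0.71), (array([161., 252.]), 0.6), (array([178., 287.]), 0.45)]
bracket [(array([204., 297.]), 0.73), (array([198., 337.]), 0.68), (array([230., 308.]), 0.58), (array([167., 256.]), 0.58), (array([238., 336.]), 0.38)]
plate [(array([229., 352.]), 0.68), (array([198., 292.]), 0.38)]
post_top [(array([210., 352.]), 0.71)]
lower_pins [(array([229., 340.]), 0.67)]
side_pin [(array([236., 339.]), 0.67)]
knob_grip [(array([221., 362.]), 0.82), (array([270., 279.]), 0.6), (array([316., 446.]), 0.3)]
clamp_pad [(array([257., 468.]), 0.47), (array([219., 385.]), 0.37), (array([204., 298.]), 0.3), (array([221., 277.]), 0.22)]
side [ 0.14077567 -1.06957924  0.85294869]
bracket [241.7, 334.0] 0.86 550
bracket [279.0, 321.5] 0.83 683
bracket [25
[... 1352 characters left out ...]
.74)]
{'time': 1.95, 'qpos': array([-1.46009246e-01,  3.42018189e-01,  1.52408502e+00,  6.18732305e-05,
        1.27539612e+00, -1.46024814e-01]), 'qvel': array([-1.50175079e-03,  9.21024928e-04,  6.89140233e-04, -1.05893855e-03,
        4.37149564e-06,  1.22447021e-04]), 'joint_efforts': array([-1.80227238e-05, -4.31126082e+01, -2.44477004e+01,  7.18409359e-02,
        4.82745515e-02, -4.54846383e-05]), 'tool_pos': array([5.25029983e-01, 3.20263068e-05, 2.26736298e-01]), 'tool_rot': array([ 3.14149172e+00, -4.49866695e-05,  1.57079389e+00]), 'contact_force': array([-0.26464959, -0.05843402, -0.6159311 ]), 'torque': array([0.02317362, 0.00267715, 0.07357993]), 'opening': 0.09155037130772292}
```

Run:
```python
from h import *
for n,(r0,r1,c0,c1) in {"scene":(130,290,220,460),"side":(130,400,220,440)}.items():
    p=np.load(n+"0.npz")["p"]; save(n+"crop",cv2.resize(p[r0:r1,c0:c1],None,fx=2.2 if n=="side" else 3.3,fy=2.2 if n=="side" else 3.3,interpolation=cv2.INTER_CUBIC))
```

```text
(no output)
```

View pics/wrist0.png

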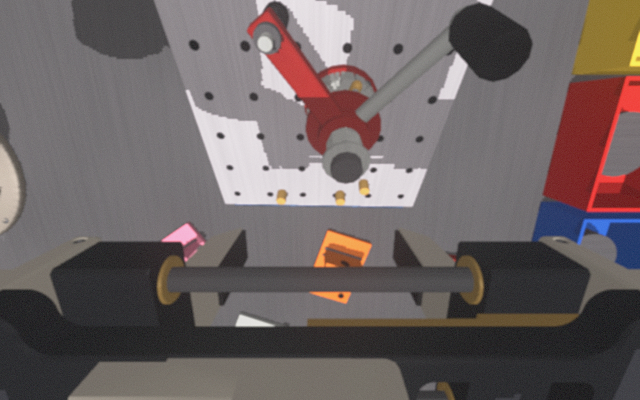

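View pics/side0.png

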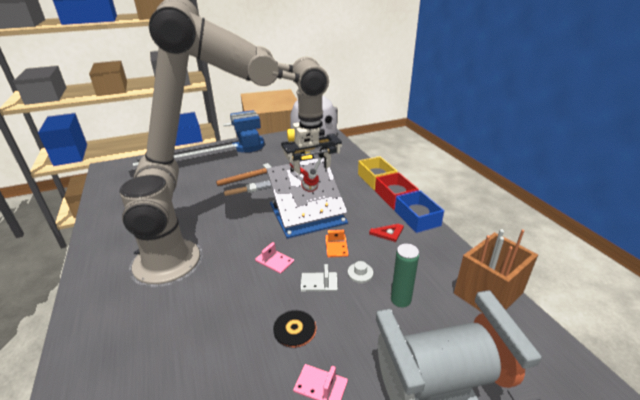

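View pics/scene0.png

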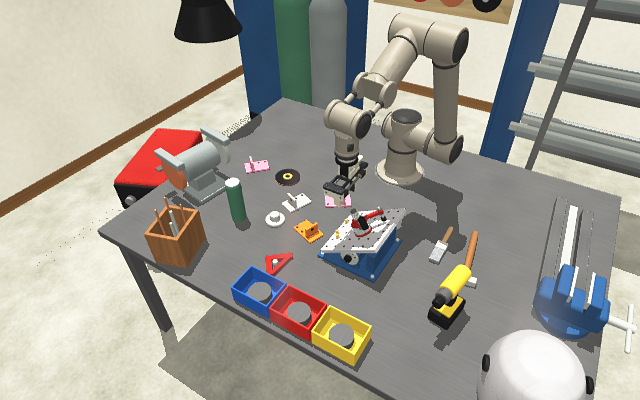

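```bash
ls pics
```

```text
scene0.png
scenecrop.png
side0.png
sidecrop.png
wrist0.png
```

View pics/scenecrop.png

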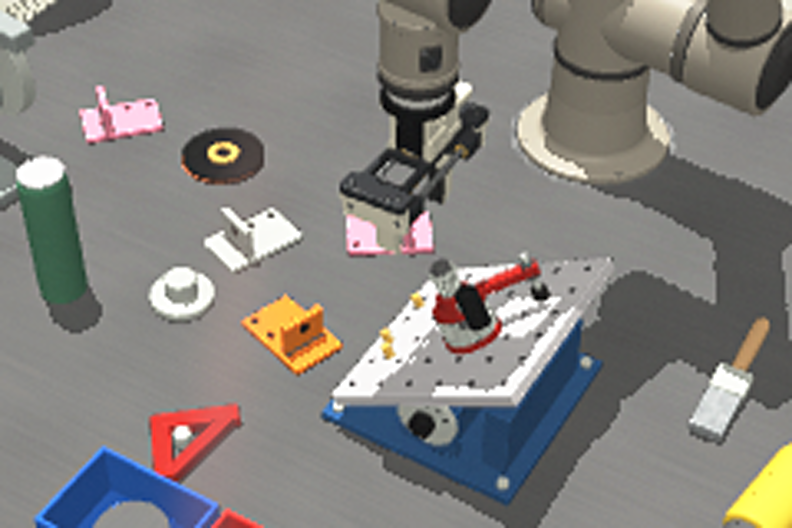

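View pics/sidecrop.png

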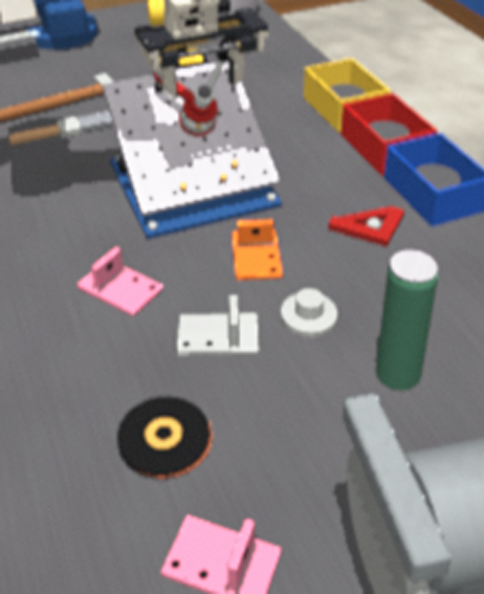

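Candidates for the bracket in the side picture are white steel (279,321), orange (242,334), pink (257,272) and pink (387,318). I choose the bare white/grey one at (279,321), next to the flange at (269,362). Next I measure the plate and the bracket.

```bash
cat >> h.py <<'E'
def cloud(z):
    d=z["d"]; K,R,t=z["K"],z["R"],z["t"]; r,c=np.nonzero(d>0); dd=d[r,c].astype(float)
    P=np.stack([(c-K[0,2])/K[0,0]*dd,(r-K[1,2])/K[1,1]*dd,dd],1); return (P-t)@R, r, c
E
python3 - <<'E'
from h import *
for n in ["side","scene","wrist"]:
    z=np.load(n+"0.npz"); X,r,c=cloud(z); col=z["p"][r,c].astype(int)
    b=(abs(X[:,2])<.01)&(abs(X[:,0]-.5)<.3)&(abs(X[:,1])<.4); print(n,"bench z",np.median(X[b,2]),X[b,2].std())
    # bracket
    for cx in ([(279,321)] if n=="side" else [(202,294)] if n=="scene" else []):
        i=np.argmin((r-cx[0])**2+(c-cx[1])**2); ctr=X[i]; print("bracket near",ctr)
        m=(np.linalg.norm(X[:,:2]-ctr[:2],axis=1)<.09)&(X[:,2]>.004)&(X[:,2]<.06)&(col.min(1)>90)&(np.ptp(col,axis=1)<25)
        Q=X[m]; print(m.sum(), cv2.minAreaRect((Q[:,:2]*1000).astype(np.float32)))
        lug=Q[Q[:,2]>.02]; print("lug",len(lug),lug.mean(0), cv2.minAreaRect((lug[:,:2]*1000).astype(np.float32)), np.percentile(Q[:,2],[5,50,95]))
    # plate
    m=(X[:,2]>.02)&(X[:,2]<.2)&(col.min(1)>100)&(np.ptp(col,axis=1)<30)&(abs(X[:,0]-.52)<.2)&(X[:,1]>-.2)&(X[:,1]<.3)
    Q=X[m]
    rng=np.random.default_rng(0); best=0
    for k in range(500):
        a=Q[rng.choice(len(Q),3)]; nn=np.cross(a[1]-a[0],a[2]-a[0]); l=np.linalg.norm(nn)
        if l<1e-5: continue
        nn/=l; nn*=np.sign(nn[2]); 
        if abs(nn[2]-.866)>.04: continue
        I=abs((Q-a[0])@nn)<.004
        if I.sum()>best: best=I.sum(); B=I
    P=Q[B]; cc=P.mean(0); nn=np.linalg.svd(P-cc)[2][2]; nn*=np.sign(nn[2])
    print("plate",best,cc,"n",nn,"tilt",np.degrees(np.arccos(nn[2])),"uphill yaw",np.degrees(np.arctan2(-nn[1],-nn[0])), "rms",((P-cc)@nn).std())
    u=np.array([-nn[0],-nn[1],0]);u/=np.linalg.norm(u); ye=np.cross([0,0,1],u); xe=np.cross(ye,nn)
    A=(X-cc); on=(abs(A@nn)<.004)&(np.linalg.norm(A,axis=1)<.25)
    uv=np.stack([A[on]@xe,A[on]@ye],1); print("x range",np.percentile(uv[:,0],[.2,1,99,99.8]),"y",np.percentile(uv[:,1],[.2,1,99,99.8]), cv2.minAreaRect((uv*1000).astype(np.float32)))
E
```

```text
side bench z 0.002173676101978406 0.002255043124845819
bracket near [ 0.44199831 -0.28426313  0.00901971]
797 ((444.3336181640625, -291.6570739746094), (176.8023681640625, 163.0740203857422), 15.825098037719727)
lug 63 [ 0.45103739 -0.30293553  0.04643094] ((452.7017517089844, -295.45123291015625), (57.367881774902344, 9.223484992980957), 67.57403564453125) [0.00434691 0.00955834 0.04922186]
plate 2713 [0.51571553 0.06032641 0.10381374] n [-0.01180265 -0.50369845  0.86379892] tilt 30.254160998327553 uphill yaw 88.65769214026844 rms 0.0019509319398767627
x range [-0.21008217 -0.20580259  0.13725075  0.14075656] y [-0.13828275 -0.12865949  0.11463857  0.14025603] ((-34.50494384765625, 4.507904052734375), (355.2932434082031, 303.6390380859375), 0.7128173112869263)
scene bench z -0.00011836275184901988 0.003243207709535926
bracket near [ 0.46815275 -0.27199964  0.03843192]
348 ((471.1905517578125, -273.2524719238281), (158.69561767578125, 168.4458465576172), 66.61378479003906)
lug 67 [ 0.46457357 -0.29134337  0.03911915] ((495.2093811035156, -285.2691650390625), (117.6729965209961, 54.856201171875), 12.79849624633789) [0.00448214 0.00926206 0.04739213]
plate 1568 [0.55033879 0.09121351 0.11992665] n [-0.00684539 -0.49982407  0.8660999 ] tilt 29.99146189485851 uphill yaw 89.21534935841512 rms 0.0015951484934433936
x range [-0.24307564 -0.23748425  0.10547093  0.10704904] y [-0.09833569 -0.09626016  0.14103903  0.14499211] ((-69.07218933105469, 22.13849639892578), (356.4494934082031, 252.2446746826172), 1.7753536701202393)
wrist bench z 0.0009282496733805211 0.0015722698888032364Traceback (most recent call last):
  File "<stdin>", line 22, in <module>
    u, s, vh = gufunc(a, signature=signature)
               ~~~~~~^^^^^^^^^^^^^^^^^^^^^^^^
numpy._core._exceptions._ArrayMemoryError: Unable to allocate 11.4 GiB for an array with shape (39148, 39148) and data type float64
```

Call:
{"name": "apply_moves", "arguments": {
  "plan": [
    {"tx":-0.06,"ty":-0.01,"tz":-0.02,"grip":1},
    {"tx":-0.12,"ty":-0.025,"tz":-0.03},
    {"tx":-0.18,"ty":-0.04,"tz":-0.03},
    {"tx":-0.24,"ty":-0.05,"tz":-0.03},
    {"tx":-0.3,"ty":-0.065,"tz":-0.03},
    {"tx":-0.36,"ty":-0.075,"tz":-0.03},
    {"tx":-0.38,"ty":-0.075,"tz":-0.03},
    {"tx":-0.38,"ty":-0.075,"tz":-0.03}
  ]
}}

```text
schema error: expected keys tx, ty, tz, yaw, grip
```

Run:
```python
from h import *
o=robot.observe(); print(o["time"],o["tool_pos"],o["tool_rot"],o["contact_force"])
n="wrist";C=cal(n); p,d=robot.read_camera(n); save(n+"1",p); np.savez(n+"1.npz",p=p,d=d,K=C[0],R=C[1],t=C[2])
for l in ["bracket"]:
    for q in robot.outline_of(l,n): print(l,q["pixel"],q["confidence"],q["region"].sum())
for l in ["lug_grip","bracket"]:
        print(l,[(np.round(q["pixel"]),round(q["confidence"],2)) for q in robot.tip_of(l,n)])
```

```text
1.95 [5.25029983e-01 3.20263068e-05 2.26736298e-01] [ 3.14149172e+00 -4.49866695e-05  1.57079389e+00] [-0.26464959 -0.05843402 -0.6159311 ]
bracket [320.1, 254.1] 0.84 434
bracket [253.4, 339.7] 0.84 1665
bracket [238.4, 189.0] 0.69 652
lug_grip [(array([258., 171.]), 0.91), (array([182., 363.]), 0.69), (array([268., 342.]), 0.58)]
bracket [(array([268., 336.]), 0.84), (array([336., 265.]), 0.82), (array([260., 196.]), 0.7)]
```

View pics/wrist1.png

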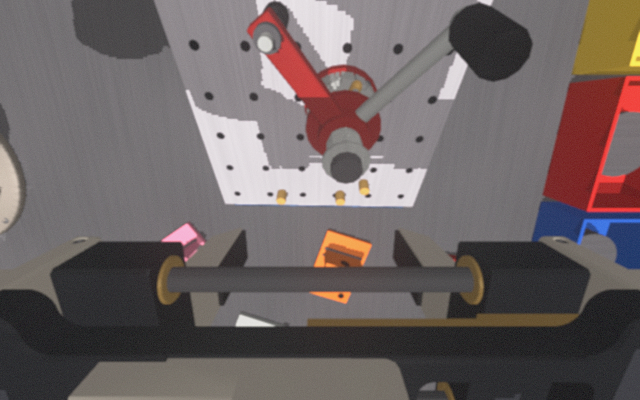

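All five keys are required in every row.

Call:
{"name": "apply_moves", "arguments": {
  "plan": [
    {"tx":-0.06,"ty":-0.01,"tz":-0.02,"yaw":0,"grip":1},
    {"tx":-0.12,"ty":-0.025,"tz":-0.03,"yaw":0,"grip":1},
    {"tx":-0.18,"ty":-0.04,"tz":-0.03,"yaw":0,"grip":1},
    {"tx":-0.24,"ty":-0.05,"tz":-0.03,"yaw":0,"grip":1},
    {"tx":-0.3,"ty":-0.065,"tz":-0.03,"yaw":0,"grip":1},
    {"tx":-0.36,"ty":-0.075,"tz":-0.03,"yaw":0,"grip":1},
    {"tx":-0.38,"ty":-0.075,"tz":-0.03,"yaw":0,"grip":1},
    {"tx":-0.38,"ty":-0.075,"tz":-0.03,"yaw":0,"grip":1}
  ]
}}

```text
time: 3.15
tool_pos: [0.4495, -0.3812, 0.2561]
tool_rot: [-3.141, -0.001, 1.568]
contact_force: [0.0, -0.1, 0.3]
opening: 0.0918
```

Run:
```python
from h import *
o=robot.observe(); print(o["time"],o["tool_pos"],o["tool_rot"],o["contact_force"])
n="wrist";C=cal(n); p,d=robot.read_camera(n); save(n+"2",p); np.savez(n+"2.npz",p=p,d=d,K=C[0],R=C[1],t=C[2])
for l in ["bracket"]:
    for q in robot.outline_of(l,n): print(l,q["pixel"],q["confidence"],q["region"].sum())
for l in ["lug_grip","bracket"]:
        print(l,[(np.round(q["pixel"]),round(q["confidence"],2)) for q in robot.tip_of(l,n)])
```

```text
3.15 [ 0.44945522 -0.3812031   0.25605835] [-3.14114778e+00 -6.27960054e-04  1.56837515e+00] [ 0.01182289 -0.132998    0.26605836]
bracket [101.3, 309.4] 0.74 4322
bracket [304.5, 247.4] 0.68 1170
bracket [9.4, 237.7] 0.59 1280
bracket [17.8, 392.4] 0.56 1875
lug_grip [(array([108., 322.]), 0.88), (array([112., 403.]), 0.73), (array([312., 248.]), 0.56)]
bracket [(array([292., 242.]), 0.61)]
```

View pics/wrist2.png

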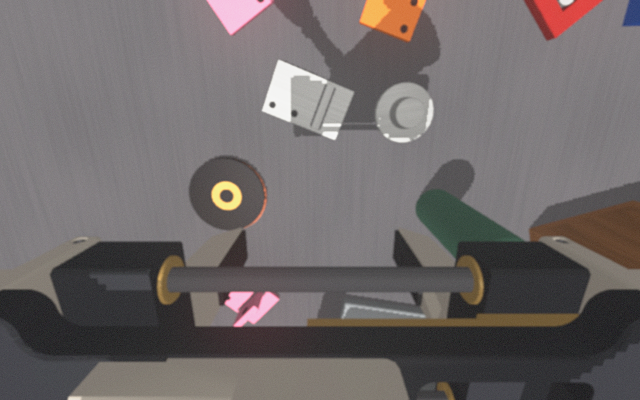

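Run:
```python
from h import *
z=np.load("wrist2.npz"); X,r,c=cloud(z); col=z["p"][r,c].astype(int)
save("wcrop2",cv2.resize(z["p"][40:160,230:460],None,fx=3.4,fy=3.4,interpolation=cv2.INTER_CUBIC))
print("cam",-z["R"].T@z["t"])
b=(abs(X[:,2])<.008)&(r<220);z0=np.median(X[b,2]);print("bench",z0)
m=(r<150)&(r>50)&(c>250)&(c<362)&(X[:,2]>z0+.004)
Q=X[m]; Q[:,2]-=z0; print(m.sum(), cv2.minAreaRect((Q[:,:2]*1000).astype(np.float32)))
base=Q[(Q[:,2]<.013)];print("base z",np.median(base[:,2]))
re=cv2.minAreaRect((base[:,:2]*1000).astype(np.float32));print("base",re); print(cv2.boxPoints(re))
lug=Q[Q[:,2]>.036]; rl=cv2.minAreaRect((lug[:,:2]*1000).astype(np.float32)); print("lug",len(lug),np.median(lug[:,2]),rl); print(cv2.boxPoints(rl))
f=(r<150)&(r>60)&(c>370)&(c<440)&(X[:,2]>z0+.004); F=X[f]; print("flange",cv2.minEnclosingCircle((F[:,:2]*1000).astype(np.float32)))
```

```text
cam [ 0.44970417 -0.30255696  0.41514378]
bench 0.0009769138690031536
4226 ((432.1093444824219, -287.1004638671875), (70.1383056640625, 110.23685455322266), 68.53614044189453)
base z 0.007994667878117728
base ((432.1093444824219, -287.1004638671875), (70.1383056640625, 110.23685455322266), 68.53614044189453)
[[ 367.98114 -299.5689 ]
 [ 470.57294 -339.90613]
 [ 496.23755 -274.63202]
 [ 393.64575 -234.2948 ]]
lug 375 0.049937829823309784 ((452.76287841796875, -295.3455505371094), (55.730079650878906, 10.10081958770752), 68.57820892333984)
[[ 437.8842  -319.441  ]
 [ 447.2872  -323.13016]
 [ 467.64157 -271.2501 ]
 [ 458.23856 -267.56094]]
flange ((565.7675170898438, -302.92572021484375), 39.88656997680664)
```

View pics/wcrop2.png

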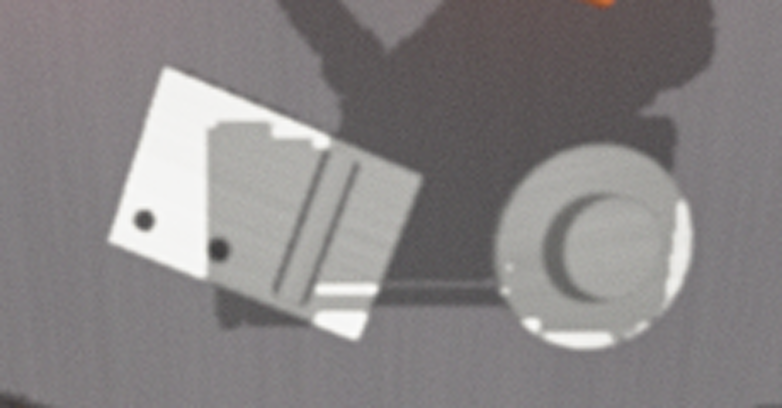

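```bash
cat > plate.py <<'E'
from h import *
z=np.load("wrist0.npz"); X,r,c=cloud(z); col=z["p"][r,c].astype(int); X[:,2]-=.001
m=(r<215)&(X[:,2]>.03); Q=X[m]
nn=np.array([-.0075,-.5,.866]);nn/=np.linalg.norm(nn)
h=Q@nn; H,e=np.histogram(h,bins=400); k=e[H.argmax()]; 
for _ in range(5):
    I=abs(Q@nn-k)<.003; P=Q[I]; cc=P.mean(0); w,v=np.linalg.eigh(np.cov((P-cc).T)); nn=v[:,0]*np.sign(v[2,0]); k=cc@nn
print(I.sum(),"n",nn,"tilt",np.degrees(np.arccos(nn[2])),"yaw",np.degrees(np.arctan2(-nn[1],-nn[0])),((P-cc)@nn).std())
u=np.array([-nn[0],-nn[1],0]);u/=np.linalg.norm(u); ye=np.cross([0,0,1],u); xe=np.cross(ye,nn)
# pins: height 10-16.5 above plate
hh=Q@nn-k; x=Q@xe; y=Q@ye
np.savez("pl.npz",n=nn,k=k,xe=xe,ye=ye)
lo=x[abs(hh)<.003].min(); print("low edge x",lo,"-> origin x",lo+.065)
on=(abs(hh)<.003); print("y range low part",y[on&(x<lo+.05)].min(),y[on&(x<lo+.05)].max())
x0=lo+.065; 
pin=(hh>.0145)&(hh<.018)&(x<lo+.06)
rc=np.stack([x[pin]-x0,y[pin]],1)
lab=np.zeros((1,)); 
from scipy.cluster.hierarchy import fcluster,linkage
if len(rc): 
    L=fcluster(linkage(rc),.006,'distance')
    for l in set(L): s=rc[L==l]; print("pin",len(s),s.mean(0)*1000,np.ptp(s,axis=0)*1000)
for a,b in [(.09,.1),(.08,.09),(.07,.08),(.06,.07),(.048,.06),(.038,.047)]:
    s=(hh>a)&(hh<b)&(x-x0<.11)&(x-x0>.03)
    if s.sum()>5: print("post",a,s.sum(),(np.stack([x[s]-x0,y[s]]).min(1)*1000).round(1),(np.stack([x[s]-x0,y[s]]).max(1)*1000).round(1), hh[s].max())
E
python3 plate.py
```

```text
40523 n [-0.0089125  -0.50045638  0.86571587] tilt 30.03545041576001 yaw 88.97974164603951 0.0006782139575286664
low edge x -0.00887454853046447 -> origin x 0.05612545146953553
y range low part -0.9427734883773323 -0.40405960144552333
pin 133 [ -35.13892738 -875.02942706] [ 5.68403474 63.70219943]
pin 55 [ -29.4358786  -479.05458331] [11.88617828 10.62248003]
pin 62 [ -10.61367203 -574.77212562] [10.81545542 10.40894203]
pin 54 [ -29.38523086 -548.8367764 ] [11.94423844 10.59116351]
post 0.09 772 [  77.2 -552.7] [ 100.6 -531.2] 0.09738692442113135
post 0.08 818 [  75.3 -558.4] [ 105.7 -525.7] 0.08991003827569348
post 0.07 185 [  89.6 -552.6] [ 103.2 -529.3] 0.07878773863832643
post 0.06 851 [  76.3 -561.3] [ 108.6 -522.7] 0.0699831874027758
post 0.048 782 [  73.8 -566.8] [ 110.  -516.7] 0.05999933174545996
post 0.038 629 [  64.2 -571.1] [ 109.9 -512.2] 0.046999844788049985
```

Call:
{"name": "apply_moves", "arguments": {
  "plan": [
    {"tx":0.03,"ty":-0.003,"tz":0.03,"yaw":0.18,"grip":1},
    {"tx":0.068,"ty":-0.004,"tz":0.08,"yaw":0.36,"grip":1},
    {"tx":0.068,"ty":-0.004,"tz":0.13,"yaw":0.372,"grip":1},
    {"tx":0.068,"ty":-0.004,"tz":0.16,"yaw":0.372,"grip":1},
    {"tx":0.068,"ty":-0.004,"tz":0.16,"yaw":0.372,"grip":1},
    {"tx":0.068,"ty":-0.004,"tz":0.16,"yaw":0.372,"grip":1}
  ]
}}

```text
time: 4.1
tool_pos: [0.4469, -0.3121, 0.0983]
tool_rot: [3.139, 0.001, 1.2]
contact_force: [-0.3, -0.0, 1.0]
opening: 0.0913
```

Run:
```python
from h import *
o=robot.observe(); p=o["tool_pos"]; print(o["time"],p,o["tool_rot"])
R=Rn.from_euler("xyz",o["tool_rot"]).as_matrix()
print("shift to grasp (tool axes)",R.T@(np.array([.4462,-.3121,.021])-p), "yaw err",np.degrees(o["tool_rot"][2])-68.55)
z=np.load("pl.npz"); O=.0675*z["xe"]-.5139*z["ye"]+z["k"]*z["n"]; print("origin",O); np.save("O.npy",O)
P=np.stack([z["xe"],z["ye"],z["n"]],1); print(P)
u=z["xe"]*np.array([1,1,0]);u/=np.linalg.norm(u)
```

```text
4.1 [ 0.44694952 -0.31208196  0.09828447] [3.13928583e+00 7.78979652e-04 1.19962686e+00]
shift to grasp (tool axes) [-0.00022847 -0.00087022  0.07728287] yaw err 0.18355584111876055
origin [0.51437912 0.02232802 0.08040236]
[[ 0.01541487 -0.99984146 -0.0089125 ]
 [ 0.86557863  0.01780593 -0.50045638]
 [ 0.50053574  0.          0.86571587]]
```

Call:
{"name": "apply_moves", "arguments": {
  "plan": [
    {"tx":0,"ty":-0.001,"tz":0.04,"yaw":0,"grip":1},
    {"tx":0,"ty":-0.001,"tz":0.07,"yaw":0.003,"grip":1},
    {"tx":0,"ty":-0.001,"tz":0.077,"yaw":0.003,"grip":0.2},
    {"tx":0,"ty":-0.001,"tz":0.077,"yaw":0.003,"grip":-1},
    {"tx":0,"ty":-0.001,"tz":0.077,"yaw":0.003,"grip":-1},
    {"tx":0,"ty":-0.001,"tz":0.077,"yaw":0.003,"grip":-1},
    {"tx":0,"ty":-0.001,"tz":0.077,"yaw":0.003,"grip":-1},
    {"tx":0,"ty":-0.001,"tz":0.077,"yaw":0.003,"grip":-1}
  ],
  "force": 50
}}

```text
time: 5.1
tool_pos: [0.4452, -0.3117, 0.02]
tool_rot: [3.141, 0.0, 1.196]
contact_force: [-0.1, 0.9, -0.2]
opening: 0.0361
```

Call:
{"name": "apply_moves", "arguments": {
  "plan": [
    {"tx":0,"ty":0,"tz":0,"yaw":0,"grip":-1},
    {"tx":0,"ty":0,"tz":0,"yaw":0,"grip":-1},
    {"tx":0,"ty":0,"tz":0,"yaw":0,"grip":-1},
    {"tx":0,"ty":0,"tz":0,"yaw":0,"grip":-1}
  ],
  "force": 50
}}

```text
time: 5.6
tool_pos: [0.4453, -0.3118, 0.0197]
tool_rot: [3.141, 0.0, 1.196]
contact_force: [1.3, -0.7, -0.9]
opening: 0.0097
```

Call:
{"name": "apply_moves", "arguments": {
  "plan": [
    {"tx":0,"ty":0,"tz":-0.03,"yaw":0,"grip":-1},
    {"tx":0,"ty":0,"tz":-0.08,"yaw":0,"grip":-1},
    {"tx":0.01,"ty":-0.005,"tz":-0.13,"yaw":-0.05,"grip":-1},
    {"tx":0.04,"ty":-0.02,"tz":-0.17,"yaw":-0.1,"grip":-1},
    {"tx":0.085,"ty":-0.04,"tz":-0.19,"yaw":-0.16,"grip":-1},
    {"tx":0.13,"ty":-0.061,"tz":-0.19,"yaw":-0.22,"grip":-1},
    {"tx":0.175,"ty":-0.083,"tz":-0.19,"yaw":-0.28,"grip":-1},
    {"tx":0.215,"ty":-0.101,"tz":-0.19,"yaw":-0.33,"grip":-1}
  ],
  "force": 50
}}

```text
time: 6.6
tool_pos: [0.4283, -0.0726, 0.2087]
tool_rot: [-3.139, -0.001, 1.528]
contact_force: [0.9, 0.1, -7.5]
opening: 0.0098
```

```bash
cat > st.py <<'E'
from h import *
import sys
O=np.load("O.npy"); z=np.load("pl.npz"); P=np.stack([z["xe"],z["ye"],z["n"]],1); ud=np.array([.0178,.99984,0]); yd=np.array([-.99984,.0178,0])
o=robot.observe(); p=o["tool_pos"]; g=p+[0,0,.019]
R=Rn.from_euler("xyz",o["tool_rot"]).as_matrix()
print("t",o["time"],"tcp",p.round(4),"yaw",o["tool_rot"][2].round(4),"rot",np.round(o["tool_rot"][:2],3),"F",o["contact_force"].round(1),"open",round(o["opening"],4))
d=g-O; print("grip level u,y,v mm",(1000*np.array([d@ud,d@yd,d[2]])).round(1),"plate x,y,n",(1000*P.T@d).round(1))
if len(sys.argv)>3:
    u,y,v=[float(a)/1000 for a in sys.argv[1:4]]
    T=O+u*ud+y*yd+[0,0,v-.019]; print("target TCP",T.round(4),"shift",(R.T@(T-p)).round(4),"yaw turn",round(o["tool_rot"][2]-1.553,4))
E
python3 st.py 8 92 100
```

```text
t 6.6 tcp [ 0.4283 -0.0726  0.2087] yaw 1.5277 rot [-3.139e+00 -1.000e-03] F [ 0.9  0.1 -7.5] open 0.0098
grip level u,y,v mm [-96.4  84.4 147.3] plate x,y,n [ -9.7  84.4 175.8]
target TCP [0.4225 0.032  0.1614] shift [ 0.1041 -0.0101  0.0475] yaw turn -0.0253
```

Call:
{"name": "apply_moves", "arguments": {
  "plan": [
    {"tx":0.04,"ty":-0.003,"tz":0,"yaw":-0.025,"grip":-1},
    {"tx":0.08,"ty":-0.007,"tz":0.01,"yaw":-0.025,"grip":-1},
    {"tx":0.102,"ty":-0.01,"tz":0.03,"yaw":-0.025,"grip":-1},
    {"tx":0.102,"ty":-0.01,"tz":0.046,"yaw":-0.025,"grip":-1},
    {"tx":0.102,"ty":-0.01,"tz":0.046,"yaw":-0.025,"grip":-1},
    {"tx":0.102,"ty":-0.01,"tz":0.046,"yaw":-0.025,"grip":-1}
  ],
  "force": 50
}}

```text
time: 7.35
tool_pos: [0.4245, 0.0275, 0.1639]
tool_rot: [-3.141, 0.0, 1.55]
contact_force: [0.5, -0.0, -7.7]
opening: 0.0099
```

```bash
python3 st.py 8 92 75
python3 - <<'E'
from h import *
for n,(a,b,c,e) in {"side":(120,240,230,390),"scene":(170,290,290,450)}.items():
    p,d=robot.read_camera(n); save(n+"3",cv2.resize(p[a:b,c:e],None,fx=4,fy=4,interpolation=cv2.INTER_CUBIC))
E
```

```text
t 7.35 tcp [0.4245 0.0275 0.1639] yaw 1.5504 rot [-3.141  0.   ] F [ 0.5 -0.  -7.7] open 0.0099
grip level u,y,v mm [  3.6  90.  102.5] plate x,y,n [54.4 90.  86.9]
target TCP [0.4225 0.032  0.1364] shift [ 0.0044 -0.002   0.0275] yaw turn -0.0026
```

View pics/side3.png

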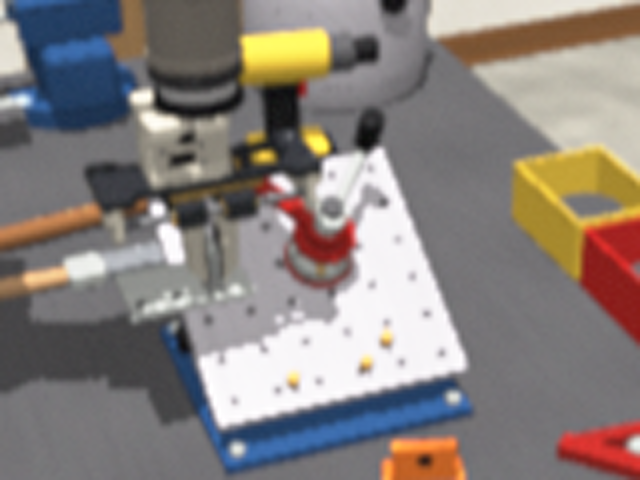

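View pics/scene3.png

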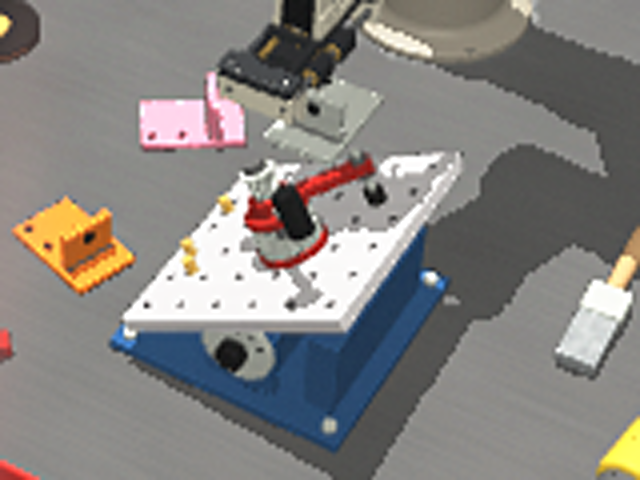

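Call:
{"name": "apply_moves", "arguments": {
  "plan": [
    {"tx":0,"ty":0,"tz":0.02,"yaw":0,"grip":-1},
    {"tx":0,"ty":0,"tz":0.029,"yaw":0,"grip":-1},
    {"tx":-0.004,"ty":0,"tz":0.035,"yaw":0,"grip":-1},
    {"tx":-0.009,"ty":0,"tz":0.042,"yaw":0,"grip":-1},
    {"tx":-0.009,"ty":0,"tz":0.042,"yaw":0,"grip":-1}
  ],
  "force": 30
}}

```text
time: 8.07
tool_pos: [0.4253, 0.0178, 0.1221]
tool_rot: [3.139, 0.001, 1.55]
contact_force: [1.0, -5.1, -2.8]
opening: 0.0099
```

```bash
python3 st.py -16 90 35.5
python3 - <<'E'
from h import *
for n,(a,b,c,e) in {"scene":(170,270,290,420)}.items():
    p,d=robot.read_camera(n); save(n+"4",cv2.resize(p[a:b,c:e],None,fx=5,fy=5,interpolation=cv2.INTER_CUBIC))
E
```

```text
t 8.075 tcp [0.4253 0.0178 0.1221] yaw 1.5501 rot [3.139e+00 1.000e-03] F [ 1.  -5.1 -2.8] open 0.0099
grip level u,y,v mm [-6.1 89.  60.7] plate x,y,n [25.1 89.  55.6]
target TCP [0.4241 0.0079 0.0969] shift [-0.0098 -0.001   0.0252] yaw turn -0.0029
```

View pics/scene4.png

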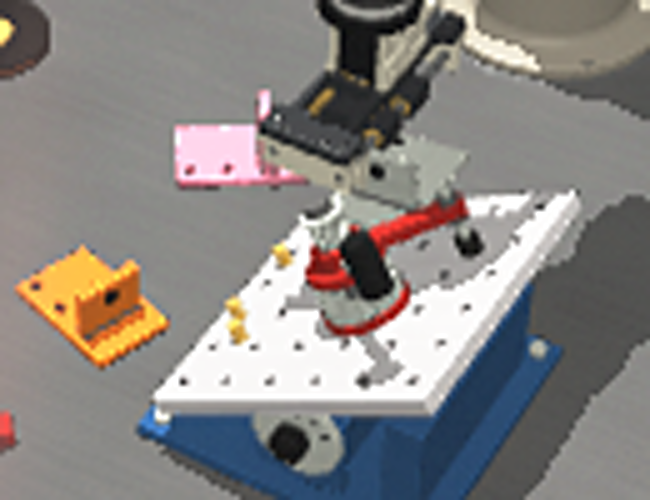

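Call:
{"name": "apply_moves", "arguments": {
  "plan": [
    {"tx":-0.003,"ty":0,"tz":0.006,"yaw":0,"grip":-1},
    {"tx":-0.006,"ty":0,"tz":0.012,"yaw":0,"grip":-1},
    {"tx":-0.008,"ty":0,"tz":0.018,"yaw":0,"grip":-1},
    {"tx":-0.01,"ty":0,"tz":0.025,"yaw":0,"grip":-1},
    {"tx":-0.011,"ty":0,"tz":0.028,"yaw":0,"grip":-1},
    {"tx":-0.011,"ty":0,"tz":0.028,"yaw":0,"grip":-1}
  ],
  "force": 30
}}

```text
time: 8.88
tool_pos: [0.4249, 0.007, 0.0953]
tool_rot: [3.139, 0.002, 1.552]
contact_force: [-3.2, -4.6, 22.8]
opening: 0.0098
```

```bash
python3 st.py -16 90 35.5
python3 - <<'E'
from h import *
for n,(a,b,c,e) in {"scene":(170,270,290,420)}.items():
    p,d=robot.read_camera(n); save(n+"5",cv2.resize(p[a:b,c:e],None,fx=5,fy=5,interpolation=cv2.INTER_CUBIC))
E
```

```text
t 8.875 tcp [0.4249 0.007  0.0953] yaw 1.552 rot [3.139e+00 2.000e-03] F [-3.2 -4.6 22.8] open 0.0098
grip level u,y,v mm [-16.9  89.2  33.9] plate x,y,n [ 2.3 89.2 37.9]
target TCP [0.4241 0.0079 0.0969] shift [ 0.0009 -0.0008 -0.0016] yaw turn -0.001
```

View pics/scene5.png

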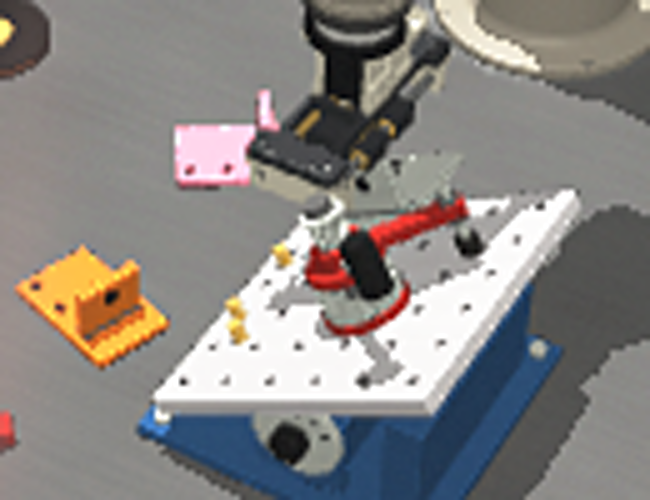

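Call:
{"name": "apply_moves", "arguments": {
  "plan": [
    {"tx":0,"ty":0,"tz":-0.002,"yaw":0,"grip":-1},
    {"tx":-0.007,"ty":0,"tz":-0.013,"yaw":0,"grip":-1},
    {"tx":-0.016,"ty":0,"tz":-0.027,"yaw":0,"grip":-1},
    {"tx":-0.026,"ty":0,"tz":-0.033,"yaw":0,"grip":-1},
    {"tx":-0.033,"ty":0.003,"tz":-0.033,"yaw":0,"grip":-1},
    {"tx":-0.033,"ty":0.003,"tz":-0.033,"yaw":0,"grip":-1}
  ],
  "force": 55
}}

```text
time: 9.68
tool_pos: [0.4262, -0.0257, 0.1262]
tool_rot: [-3.141, -0.0, 1.55]
contact_force: [0.1, 0.3, -6.6]
opening: 0.0099
```

```bash
python3 st.py -46.3 -19 55
python3 - <<'E'
from h import *
for n in ["scene","side"]:
    p,d=robot.read_camera(n); C=cal(n); np.savez(n+"6.npz",p=p,d=d,K=C[0],R=C[1],t=C[2]); 
    a,b,c,e={"scene":(170,270,290,420),"side":(120,240,230,390)}[n]
    save(n+"6",cv2.resize(p[a:b,c:e],None,fx=4.8,fy=4.8,interpolation=cv2.INTER_CUBIC))
O=np.load("O.npy"); z=np.load("pl.npz"); P=np.stack([z["xe"],z["ye"],z["n"]],1)
for n in ["scene","side"]:
    z=np.load(n+"6.npz"); X,r,c=cloud(z); col=z["p"][r,c].astype(int); L=(X-O)@P*1000
    m=(L[:,0]>-80)&(L[:,0]<60)&(L[:,1]>50)&(L[:,1]<170)&(L[:,2]>15)&(L[:,2]<55)
    Q=L[m]; print(n,m.sum())
    for y0 in range(90,170,10):
        s=Q[(Q[:,1]>y0)&(Q[:,1]<y0+10)]
        if len(s)>8: A=np.polyfit(s[:,0],s[:,2],1); print(y0,len(s),"slope deg",np.degrees(np.arctan(A[0])).round(1),"n at 0",A[1].round(1),"x",s[:,0].min().round(1),s[:,0].max().round(1))
E
```

```text
t 9.675 tcp [ 0.4262 -0.0257  0.1262] yaw 1.5497 rot [-3.141 -0.   ] F [ 0.1  0.3 -6.6] open 0.0099
grip level u,y,v mm [-49.6  87.3  64.8] plate x,y,n [-10.5  87.3  80.9]
target TCP [ 0.5326 -0.0243  0.1164] shift [0.0036 0.1063 0.0097] yaw turn -0.0033
scene 195
110 11 slope deg -5.4 n at 0 52.3 x 11.8 45.1
120 12 slope deg -2.7 n at 0 50.7 x 9.6 44.6
130 16 slope deg -5.8 n at 0 52.0 x -1.8 43.8
140 17 slope deg -1.3 n at 0 50.4 x -7.2 46.3
150 22 slope deg -1.1 n at 0 50.7 x -22.5 44.0
side 338
90 10 slope deg -6.6 n at 0 49.3 x -26.6 -8.3
100 38 slope deg 0.5 n at 0 50.7 x -26.1 43.7
110 45 slope deg 1.0 n at 0 51.0 x -24.7 44.4
120 47 slope deg 0.4 n at 0 51.7 x -25.7 42.2
130 54 slope deg 0.2 n at 0 51.6 x -25.5 43.2
140 44 slope deg 0.6 n at 0 51.3 x -25.5 42.9
150 41 slope deg 1.4 n at 0 51.8 x -25.2 42.9
160 21 slope deg 0.5 n at 0 51.3 x -24.9 41.5
```

View pics/scene6.png

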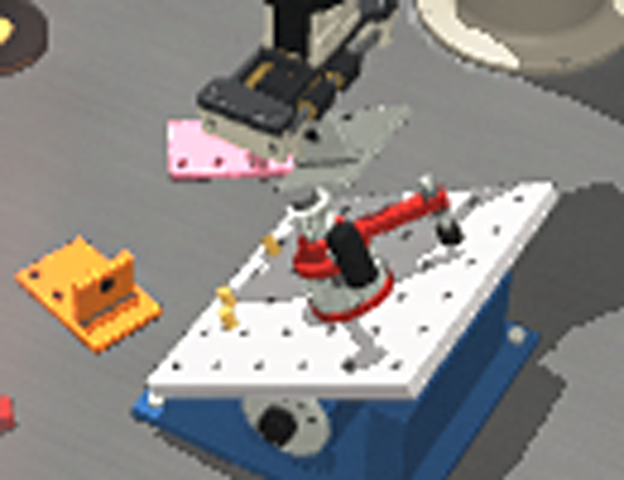

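View pics/side6.png

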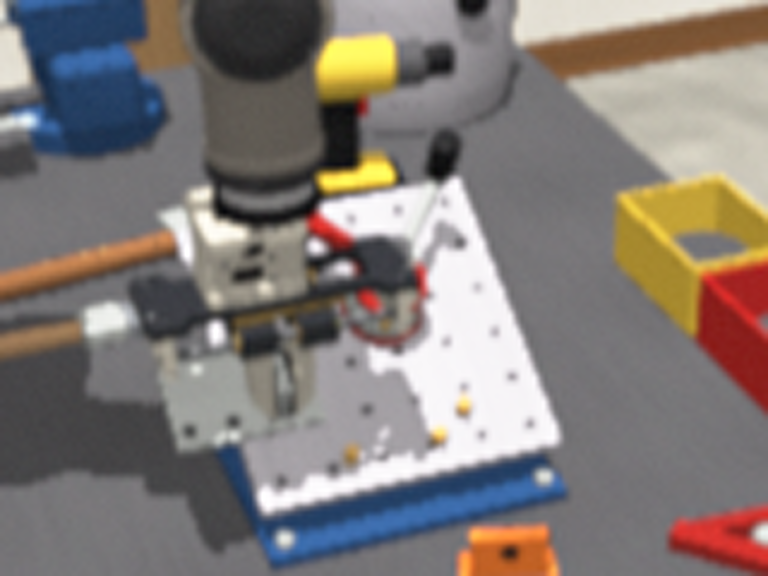

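Call:
{"name": "apply_moves", "arguments": {
  "plan": [
    {"tx":0,"ty":0.035,"tz":0,"yaw":-0.003,"grip":-1},
    {"tx":0,"ty":0.075,"tz":0,"yaw":-0.003,"grip":-1},
    {"tx":0.003,"ty":0.106,"tz":0.004,"yaw":-0.003,"grip":-1},
    {"tx":0.003,"ty":0.106,"tz":0.01,"yaw":-0.003,"grip":-1},
    {"tx":0.003,"ty":0.106,"tz":0.01,"yaw":-0.003,"grip":-1},
    {"tx":0.003,"ty":0.106,"tz":0.01,"yaw":-0.003,"grip":-1}
  ],
  "force": 55
}}

```text
time: 10.52
tool_pos: [0.5315, -0.0242, 0.1166]
tool_rot: [-3.14, -0.0, 1.554]
contact_force: [0.2, 0.6, -6.6]
opening: 0.0098
```

```bash
cat > chk.py <<'E'
from h import *
import sys
tag=sys.argv[1]
O=np.load("O.npy"); z=np.load("pl.npz"); P=np.stack([z["xe"],z["ye"],z["n"]],1)
for n in sys.argv[2:]:
    C=cal(n); p,d=robot.read_camera(n); np.savez(n+tag+".npz",p=p,d=d,K=C[0],R=C[1],t=C[2])
    a,b,c,e={"scene":(170,270,290,420),"side":(120,240,230,390),"wrist":(0,400,0,640)}[n]; f=1 if n=="wrist" else 4.8
    save(n+tag,cv2.resize(p[a:b,c:e],None,fx=f,fy=f,interpolation=cv2.INTER_CUBIC))
E
python3 st.py -32 -19 26; python3 chk.py 7 scene side
```

```text
t 10.525 tcp [ 0.5315 -0.0242  0.1166] yaw 1.5538 rot [-3.14 -0.  ] F [ 0.2  0.6 -6.6] open 0.0098
grip level u,y,v mm [-46.2 -18.   55.2] plate x,y,n [-12.4 -18.   70.9]
target TCP [ 0.5328 -0.01    0.0874] shift [0.0142 0.0011 0.0292] yaw turn 0.0008
```

View pics/scene7.png

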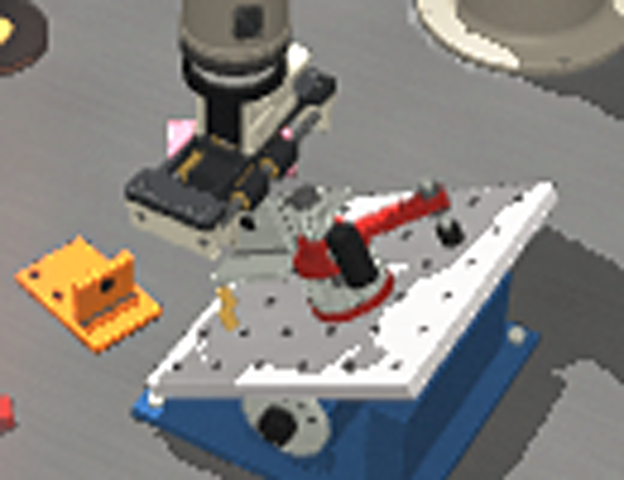

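View pics/side7.png

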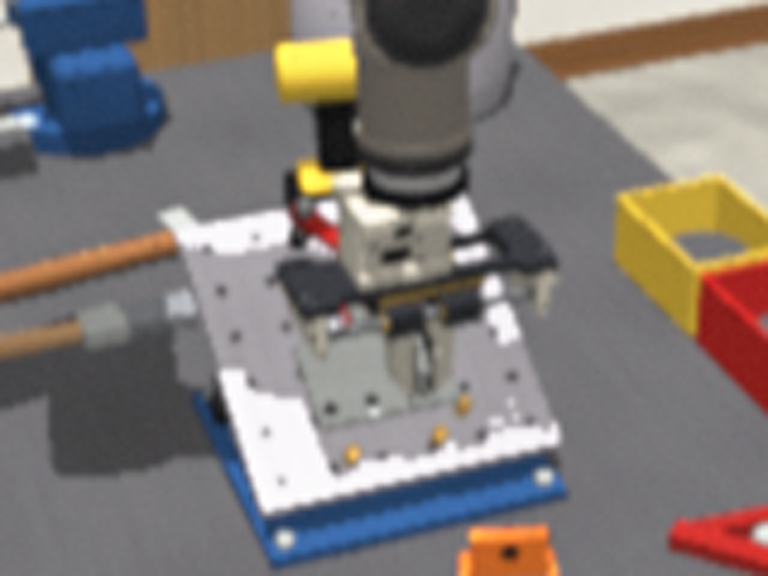

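Call:
{"name": "apply_moves", "arguments": {
  "plan": [
    {"tx":0.004,"ty":0,"tz":0.01,"yaw":0,"grip":-1},
    {"tx":0.009,"ty":0,"tz":0.02,"yaw":0,"grip":-1},
    {"tx":0.012,"ty":0,"tz":0.025,"yaw":0,"grip":-1},
    {"tx":0.014,"ty":0,"tz":0.029,"yaw":0,"grip":-1},
    {"tx":0.014,"ty":0,"tz":0.029,"yaw":0,"grip":-1},
    {"tx":0.014,"ty":0,"tz":0.029,"yaw":0,"grip":-1}
  ],
  "force": 55
}}

```text
time: 11.38
tool_pos: [0.5329, -0.0105, 0.088]
tool_rot: [3.141, 0.0, 1.554]
contact_force: [0.8, 0.4, -6.7]
opening: 0.0098
```

```bash
python3 st.py -36 -22 24; python3 chk.py 8 side
python3 - <<'E'
from h import *
O=np.load("O.npy"); z=np.load("pl.npz"); P=np.stack([z["xe"],z["ye"],z["n"]],1)
z=np.load("side8.npz"); X,r,c=cloud(z); L=(X-O)@P*1000
m=(L[:,0]>-60)&(L[:,0]<60)&(L[:,1]>-90)&(L[:,1]<90)&(L[:,2]>5)&(L[:,2]<14)
Q=L[m]; print(m.sum(),np.median(Q[:,2])); 
for y0 in range(-80,80,10):
    s=Q[(Q[:,1]>y0)&(Q[:,1]<y0+10)]
    if len(s)>4: print(y0,len(s),"x",s[:,0].min().round(1),s[:,0].max().round(1),"y",s[:,1].min().round(1),s[:,1].max().round(1),"n",np.median(s[:,2]).round(1))
m=(abs(L[:,0])<60)&(abs(L[:,1])<90)&(L[:,2]>13.5)&(L[:,2]<19)
s=L[m]; print(s.round(0)[:40:3])
E
```

```text
t 11.375 tcp [ 0.5329 -0.0105  0.088 ] yaw 1.5538 rot [3.141 0.   ] F [ 0.8  0.4 -6.7] open 0.0098
grip level u,y,v mm [-32.5 -19.1  26.6] plate x,y,n [-14.8 -19.1  39.2]
target TCP [ 0.5357 -0.0141  0.0854] shift [-0.0035  0.0029  0.0026] yaw turn 0.0008
363 10.027884494312472
-80 5 x -57.7 21.0 y -77.2 -71.8 n 5.4
-70 7 x -37.1 4.7 y -67.9 -60.6 n 7.7
-60 9 x -49.9 -16.4 y -60.0 -50.7 n 8.3
-50 12 x -48.3 55.0 y -49.6 -40.9 n 9.9
-40 13 x -56.5 -20.9 y -39.7 -30.5 n 10.6
-30 5 x -30.3 -25.6 y -28.2 -20.7 n 10.7
-20 8 x -52.6 -16.7 y -19.9 -11.2 n 8.2
-10 34 x -40.8 56.8 y -9.2 -0.1 n 11.1
0 43 x -44.6 38.6 y 0.1 9.4 n 10.4
10 42 x -50.2 36.3 y 10.0 19.9 n 10.2
20 40 x -31.1 36.2 y 20.4 29.6 n 10.3
30 42 x -44.4 31.2 y 30.3 39.6 n 10.8
40 39 x -29.2 45.8 y 40.3 49.4 n 10.4
50 38 x -59.0 59.3 y 50.1 58.3 n 9.7
70 7 x -55.2 59.0 y 70.5 78.5 n 5.8
[[ 33.  -0.  15.]
 [ 30.   1.  14.]
 [ 28.  17.  16.]
 [ 20.  15.  15.]
 [ 15.   2.  17.]
 [ 14.  25.  15.]
 [ 10.  45.  14.]
 [ -1.  -1.  14.]
 [ -1.  18.  15.]
 [-21. -60.  18.]
 [ -6.  16.  16.]
 [-24. -64.  14.]
 [-15.  -8.  14.]
 [-24. -44.  14.]]
```

View pics/side8.png

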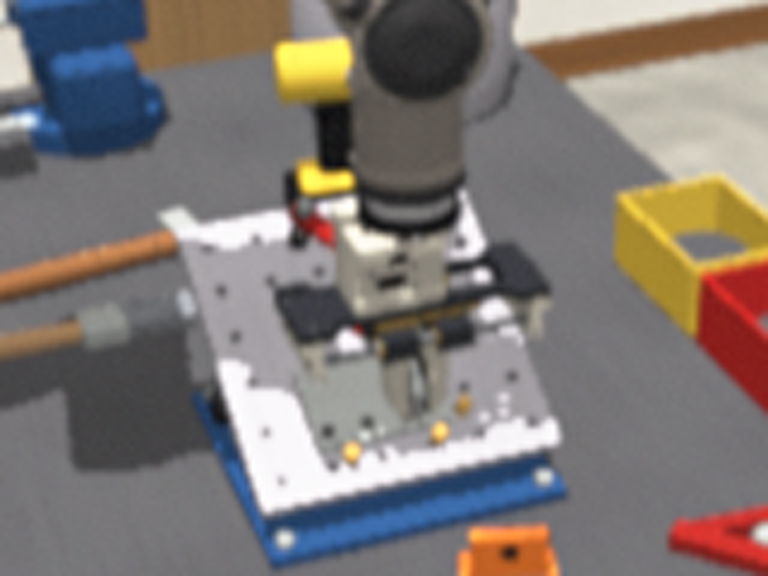

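Call:
{"name": "apply_moves", "arguments": {
  "plan": [
    {"tx":0.0007,"ty":0,"tz":0.0012,"yaw":0,"grip":-1},
    {"tx":-0.001,"ty":0,"tz":0.0022,"yaw":0,"grip":-1},
    {"tx":-0.0025,"ty":0,"tz":0.003,"yaw":0,"grip":-1},
    {"tx":-0.0035,"ty":0,"tz":0.0036,"yaw":0,"grip":-1},
    {"tx":-0.0035,"ty":0,"tz":0.0036,"yaw":0,"grip":-1}
  ],
  "force": 55
}}

```text
time: 12.05
tool_pos: [0.5328, -0.0135, 0.0847]
tool_rot: [3.141, -0.001, 1.554]
contact_force: [-0.5, 3.8, 2.6]
opening: 0.0097
```

```bash
python3 st.py -36 -22 24
```

```text
t 12.05 tcp [ 0.5328 -0.0135  0.0847] yaw 1.5536 rot [ 3.141e+00 -1.000e-03] F [-0.5  3.8  2.6] open 0.0097
grip level u,y,v mm [-35.5 -19.1  23.3] plate x,y,n [-19.1 -19.1  38. ]
target TCP [ 0.5357 -0.0141  0.0854] shift [-0.0005  0.0029 -0.0007] yaw turn 0.0006
```

Call:
{"name": "apply_moves", "arguments": {
  "plan": [
    {"tx":-0.001,"ty":0,"tz":0.0005,"yaw":0,"grip":-1},
    {"tx":-0.0016,"ty":0.001,"tz":0.0009,"yaw":0,"grip":-1},
    {"tx":-0.0016,"ty":0.002,"tz":0.0009,"yaw":0,"grip":-1},
    {"tx":-0.0016,"ty":0.003,"tz":0.0009,"yaw":0,"grip":-1},
    {"tx":-0.0016,"ty":0.003,"tz":0.0009,"yaw":0,"grip":-1}
  ],
  "force": 55
}}

```text
time: 12.68
tool_pos: [0.5331, -0.0138, 0.0846]
tool_rot: [-3.137, -0.002, 1.554]
contact_force: [-13.6, 8.2, 17.8]
opening: 0.0093
```

```bash
python3 st.py -36 -22 24
```

```text
t 12.675 tcp [ 0.5331 -0.0138  0.0846] yaw 1.5539 rot [-3.137e+00 -2.000e-03] F [-13.6   8.2  17.8] open 0.0093
grip level u,y,v mm [-35.8 -19.3  23.2] plate x,y,n [-19.4 -19.3  38. ]
target TCP [ 0.5357 -0.0141  0.0854] shift [-0.0002  0.0027 -0.0008] yaw turn 0.0009
```

Call:
{"name": "apply_moves", "arguments": {
  "plan": [
    {"tx":0.001,"ty":0,"tz":-0.001,"yaw":0,"grip":-1},
    {"tx":0.0012,"ty":0.0005,"tz":-0.0012,"yaw":0,"grip":-1},
    {"tx":0.0012,"ty":0.001,"tz":-0.0012,"yaw":0,"grip":-1},
    {"tx":0.0012,"ty":0.001,"tz":-0.0012,"yaw":0,"grip":-1}
  ],
  "force": 55
}}

```text
time: 13.18
tool_pos: [0.534, -0.0137, 0.0847]
tool_rot: [-3.136, -0.001, 1.554]
contact_force: [-10.2, 3.7, 9.3]
opening: 0.0095
```

```bash
python3 st.py -36 -22 24;python3 chk.py 9 side
python3 - <<'E'
from h import *
z=np.load("side9.npz");save("side9b",cv2.resize(z["p"][180:225,280:350],None,fx=11,fy=11,interpolation=cv2.INTER_CUBIC))
E
```

```text
t 13.175 tcp [ 0.534  -0.0137  0.0847] yaw 1.554 rot [-3.136e+00 -1.000e-03] F [-10.2   3.7   9.3] open 0.0095
grip level u,y,v mm [-35.7 -20.3  23.3] plate x,y,n [-19.2 -20.3  38. ]
target TCP [ 0.5357 -0.0141  0.0854] shift [-0.0003  0.0017 -0.0007] yaw turn 0.001
```

View pics/side9b.png

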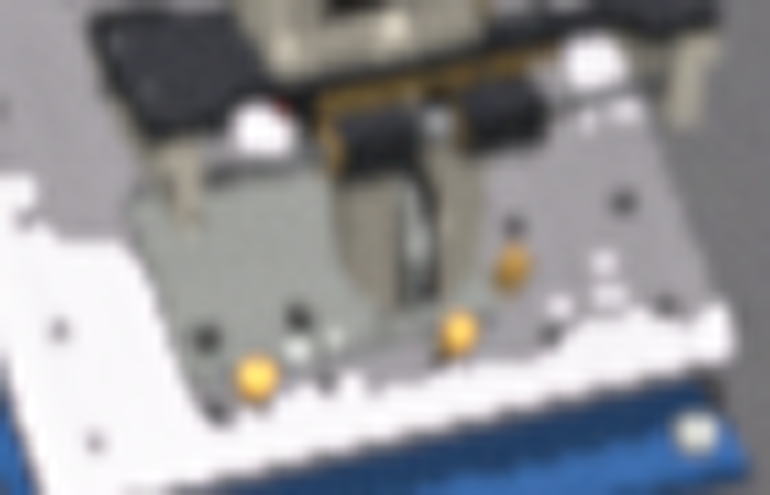

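Call:
{"name": "apply_moves", "arguments": {
  "plan": [
    {"tx":0.0005,"ty":0.001,"tz":-0.0006,"yaw":0,"grip":-1},
    {"tx":0.0005,"ty":0.002,"tz":-0.0006,"yaw":0,"grip":-1},
    {"tx":0.0005,"ty":0.002,"tz":-0.0006,"yaw":0,"grip":-1},
    {"tx":0.0005,"ty":0.002,"tz":-0.0006,"yaw":0,"grip":-1}
  ],
  "force": 55
}}

```text
time: 13.72
tool_pos: [0.5362, -0.0136, 0.0848]
tool_rot: [-3.136, -0.0, 1.554]
contact_force: [-10.2, 2.5, 4.7]
opening: 0.0094
```

```bash
python3 st.py -36 -22 24
```

```text
t 13.725 tcp [ 0.5362 -0.0136  0.0848] yaw 1.5542 rot [-3.136 -0.   ] F [-10.2   2.5   4.7] open 0.0094
grip level u,y,v mm [-35.5 -22.4  23.4] plate x,y,n [-19.1 -22.4  38. ]
target TCP [ 0.5357 -0.0141  0.0854] shift [-0.0005 -0.0004 -0.0006] yaw turn 0.0012
```

Call:
{"name": "apply_moves", "arguments": {
  "plan": [
    {"tx":0,"ty":0.0008,"tz":0,"yaw":0,"grip":-1},
    {"tx":0,"ty":0.0015,"tz":0,"yaw":0,"grip":-1},
    {"tx":0,"ty":0.0015,"tz":0,"yaw":0,"grip":-1}
  ],
  "force": 55
}}

```text
time: 14.1
tool_pos: [0.5363, -0.0137, 0.0848]
tool_rot: [-3.133, -0.0, 1.554]
contact_force: [-14.6, 0.8, 9.4]
opening: 0.0098
```

```bash
python3 st.py -36 -22 24
```

```text
t 14.1 tcp [ 0.5363 -0.0137  0.0848] yaw 1.5545 rot [-3.133 -0.   ] F [-14.6   0.8   9.4] open 0.0098
grip level u,y,v mm [-35.6 -22.6  23.4] plate x,y,n [-19.1 -22.6  38.1]
target TCP [ 0.5357 -0.0141  0.0854] shift [-0.0004 -0.0006 -0.0005] yaw turn 0.0015
```

Call:
{"name": "apply_moves", "arguments": {
  "plan": [
    {"tx":-0.001,"ty":0,"tz":0.0004,"yaw":0,"grip":-1},
    {"tx":-0.001,"ty":0,"tz":0.0004,"yaw":0,"grip":-1},
    {"tx":0,"ty":-0.001,"tz":-0.0005,"yaw":0,"grip":-0.35},
    {"tx":0,"ty":-0.001,"tz":-0.0005,"yaw":0,"grip":-0.35},
    {"tx":0,"ty":-0.001,"tz":-0.0005,"yaw":0,"grip":-0.35}
  ],
  "force": 55
}}

```text
time: 14.72
tool_pos: [0.5398, -0.0142, 0.0858]
tool_rot: [3.14, 0.0, 1.554]
contact_force: [-0.2, 0.1, 0.5]
opening: 0.0297
```

```bash
python3 st.py -36 -22 24;python3 chk.py 10 side
python3 - <<'E'
from h import *
z=np.load("side10.npz");save("side10b",cv2.resize(z["p"][180:225,280:350],None,fx=11,fy=11,interpolation=cv2.INTER_CUBIC))
E
```

```text
t 14.725 tcp [ 0.5398 -0.0142  0.0858] yaw 1.5536 rot [3.14 0.  ] F [-0.2  0.1  0.5] open 0.0297
grip level u,y,v mm [-36.1 -26.1  24.4] plate x,y,n [-19.1 -26.1  39.2]
target TCP [ 0.5357 -0.0141  0.0854] shift [ 0.0001 -0.0041  0.0004] yaw turn 0.0006
```

View pics/side10b.png

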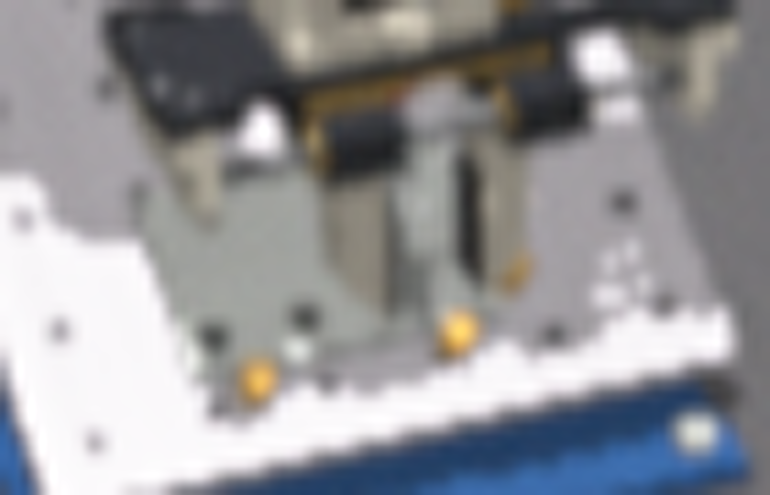

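Call:
{"name": "apply_moves", "arguments": {
  "plan": [
    {"tx":0,"ty":-0.003,"tz":-0.003,"yaw":0,"grip":-0.35},
    {"tx":-0.008,"ty":-0.003,"tz":-0.018,"yaw":0,"grip":-0.35},
    {"tx":-0.025,"ty":-0.003,"tz":-0.05,"yaw":0,"grip":-0.35},
    {"tx":-0.055,"ty":-0.003,"tz":-0.09,"yaw":0,"grip":-0.35},
    {"tx":-0.085,"ty":-0.003,"tz":-0.13,"yaw":0,"grip":-0.35},
    {"tx":-0.085,"ty":-0.003,"tz":-0.135,"yaw":0,"grip":-0.35},
    {"tx":-0.085,"ty":-0.003,"tz":-0.135,"yaw":0,"grip":-0.35}
  ],
  "force": 55
}}

```text
time: 15.65
tool_pos: [0.5345, -0.0989, 0.221]
tool_rot: [3.141, 0.0, 1.553]
contact_force: [-0.4, 0.6, -0.0]
opening: 0.0297
```

```bash
cat > brk.py <<'E'
from h import *
import sys
z=np.load(sys.argv[1]); O=np.load("O.npy"); q=np.load("pl.npz"); P=np.stack([q["xe"],q["ye"],q["n"]],1)
X,r,c=cloud(z); X[:,2]-=.001; L=(X-O)@P*1000
g=(r<225)
pl=g&(abs(L[:,2])<4)&(abs(L[:,0])<60)&(L[:,1]>60)&(L[:,1]<105); print("plate n",np.median(L[pl,2]))
b=g&(L[:,2]>5.5)&(L[:,2]<11)&(L[:,0]>-45)&(L[:,0]<43)&(abs(L[:,1])<70); print("base n",np.percentile(L[b,2],[5,50,95]))
Q=L[b]
for y0 in range(-60,60,10):
    s=Q[(Q[:,1]>y0)&(Q[:,1]<y0+10)]
    if len(s)>20: print(y0,len(s),"x",np.percentile(s[:,0],[.5,99.5]).round(1),"n at ends",np.median(s[s[:,0]<-15][:,2]).round(1),np.median(s[s[:,0]>15][:,2]).round(1))
for x0 in range(-35,35,10):
    s=Q[(Q[:,0]>x0)&(Q[:,0]<x0+10)]
    if len(s)>20: print("x",x0,"y",np.percentile(s[:,1],[.5,99.5]).round(1))
p=g&(L[:,2]>14.5)&(L[:,2]<17.5)&(L[:,0]<-10)&(L[:,0]>-55)&(abs(L[:,1])<75); s=L[p]
for (a,bb) in [(-41,35),(-41,-35),(-22,-61)]:
    w=s[np.hypot(s[:,0]-a,s[:,1]-bb)<9]
    if len(w): print("pin",a,bb,len(w),((w.min(0)+w.max(0))/2).round(1))
l=g&(L[:,2]>48)&(L[:,2]<52)&(abs(L[:,0])<32)&(abs(L[:,1]+22)<10); w=L[l]
if len(w): print("lug",(w.min(0)+w.max(0))/2,np.ptp(w,axis=0))
E
python3 st.py; python3 chk.py 11 wrist; python3 brk.py wrist11.npz
```

```text
t 15.65 tcp [ 0.5345 -0.0989  0.221 ] yaw 1.5532 rot [3.141 0.   ] F [-0.4  0.6 -0. ] open 0.0297
grip level u,y,v mm [-120.9  -22.2  159.6] plate x,y,n [-24.7 -22.2 198.7]
plate n 0.00891285845423539
base n [6.82114746 8.01872016 9.36726939]
-60 411 x [-35.4  34.1] n at ends 8.1 8.0
-50 783 x [-35.8  34. ] n at ends 8.0 8.0
-40 798 x [-37.9  34.1] n at ends 8.0 8.0
-30 241 x [-40.4  34.1] n at ends 9.5 8.2
-20 517 x [-35.6  34.2] n at ends 8.2 8.1
-10 770 x [-34.8  34.1] n at ends 8.0 8.0
0 776 x [-34.6  34.1] n at ends 8.1 7.9
10 774 x [-34.4  34. ] n at ends 8.0 8.1
20 772 x [-35.4  34.1] n at ends 8.0 8.0
30 799 x [-38.3  33.9] n at ends 8.1 7.9
40 771 x [-34.4  34.1] n at ends 8.0 7.9
50 349 x [-34.5  34. ] n at ends 7.9 7.8
x -35 y [-54.5  54.2]
x -25 y [-62.9  53.7]
x -15 y [-54.7  54. ]
x -5 y [-54.5  53.9]
x 5 y [-54.5  54. ]
x 15 y [-54.6  54. ]
x 25 y [-54.5  53.9]
pin -41 35 84 [-41.2  35.   16. ]
pin -41 -35 87 [-41.1 -35.   15.9]
pin -22 -61 99 [-22.9 -60.9  16. ]
lug [ -0.49252288 -22.22156365  49.97907909] [56.76891545 10.00960177  3.820065  ]
```

View pics/wrist11.png

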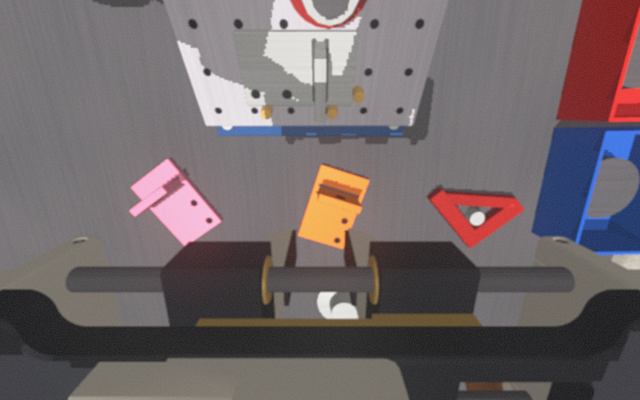

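The bracket is seated: base at n = 8.0 mm all over, edges at x = −35 and y = −55, against all three pins. Next is the knob.

Run:
```python
from h import *
z=np.load("wrist0.npz"); O=np.load("O.npy"); q=np.load("pl.npz"); P=np.stack([q["xe"],q["ye"],q["n"]],1)
X,r,c=cloud(z); X[:,2]-=.001; L=(X-O)@P*1000; g=r<225
d=L[:,:2]-[78,-28]; rad=np.hypot(*d.T); ang=np.degrees(np.arctan2(d[:,1],d[:,0]))
m=g&(L[:,2]>62)&(L[:,2]<110)&(rad>80)&(rad<120); w=L[m]; print(len(w)); 
t=w[w[:,2]>103]; print("top",len(t),t.min(0),t.max(0)); cc=(t.min(0)+t.max(0))/2; print(cc, np.hypot(*(cc[:2]-[78,-28])),np.degrees(np.arctan2(cc[1]+28,cc[0]-78)))
m=g&(L[:,2]>40)&(L[:,2]<62)&(rad>50)&(rad<85); print("lever",np.median(ang[m&(ang<0)]),"n",np.percentile(L[m&(ang<0),2],[5,50,95]),"arm",np.median(ang[m&(ang>0)]),np.percentile(L[m&(ang>0),2],[5,50,95]))
```

```text
4840
top 2164 [ 143.39304176 -102.30275562  103.02100374] [166.85644593 -78.89058928 107.86207822]
[155.12474385 -90.59667245 105.44154098] 99.33060713911793 -39.06378306166632
lever -37.17640576922435 n [52.90462368 58.02355209 60.3044789 ] arm 33.65866798644267 [48.90354912 55.45203227 60.5624183 ]
```

```bash
cat > knob.py <<'E'
from h import *
O=np.load("O.npy"); q=np.load("pl.npz"); P=np.stack([q["xe"],q["ye"],q["n"]],1)
def pose(th,n=90,lead=0):
    a=np.radians(th); g=O+P@(np.array([78+100*np.cos(a),-28+100*np.sin(a),n])/1000)
    r=P@np.array([np.cos(a),np.sin(a),0]); return g-[0,0,.019], np.arctan2(r[1],r[0])
def show(ths,ns,dz=0):
    o=robot.observe(); p=o["tool_pos"]; R=Rn.from_euler("xyz",o["tool_rot"]).as_matrix()
    print("t",o["time"],"tcp",p.round(4),"yaw",o["tool_rot"][2].round(3),"F",o["contact_force"].round(1),"open",round(o["opening"],4))
    for t,n in zip(ths,ns):
        T,y=pose(t,n); T=T+[0,0,dz]; d=R.T@(T-p); a=(o["tool_rot"][2]-y+np.pi)%(2*np.pi)-np.pi
        print(t,n,"tx %.4f ty %.4f tz %.4f yaw %.3f"%(*d,a))
E
python3 -c "
from knob import *
show([-39],[90]);show([-39],[90],.06)"
```

```text
t 15.7 tcp [ 0.5341 -0.0984  0.2201] yaw 1.554 F [ 0.7  0.2 -0.8] open 0.0301
-39 90 tx 0.2101 ty 0.0692 tz 0.0029 yaw 0.753
t 15.7 tcp [ 0.5341 -0.0984  0.2201] yaw 1.554 F [ 0.7  0.2 -0.8] open 0.0301
-39 90 tx 0.2101 ty 0.0692 tz -0.0571 yaw 0.753
```

Call:
{"name": "apply_moves", "arguments": {
  "plan": [
    {"tx":0.0,"ty":0.01,"tz":-0.04,"yaw":0.1,"grip":0.2},
    {"tx":0.03,"ty":0.02,"tz":-0.06,"yaw":0.25,"grip":0.2},
    {"tx":0.08,"ty":0.035,"tz":-0.06,"yaw":0.4,"grip":0.2},
    {"tx":0.13,"ty":0.05,"tz":-0.06,"yaw":0.55,"grip":0.2},
    {"tx":0.175,"ty":0.06,"tz":-0.06,"yaw":0.7,"grip":0.2},
    {"tx":0.21,"ty":0.069,"tz":-0.06,"yaw":0.75,"grip":0.2},
    {"tx":0.21,"ty":0.069,"tz":-0.06,"yaw":0.75,"grip":0.2},
    {"tx":0.21,"ty":0.069,"tz":-0.06,"yaw":0.75,"grip":0.2}
  ],
  "force": 30
}}

```text
time: 16.7
tool_pos: [0.6066, 0.11, 0.2794]
tool_rot: [-3.14, 0.002, 0.805]
contact_force: [-0.5, -0.3, -0.4]
opening: 0.0552
```

```bash
python3 -c "
from knob import *
show([-39],[90])"; python3 chk.py 12 side scene
```

```text
t 16.7 tcp [0.6066 0.11   0.2794] yaw 0.805 F [-0.5 -0.3 -0.4] open 0.0552
-39 90 tx 0.0006 ty -0.0000 tz 0.0622 yaw 0.004
```

View pics/side12.png

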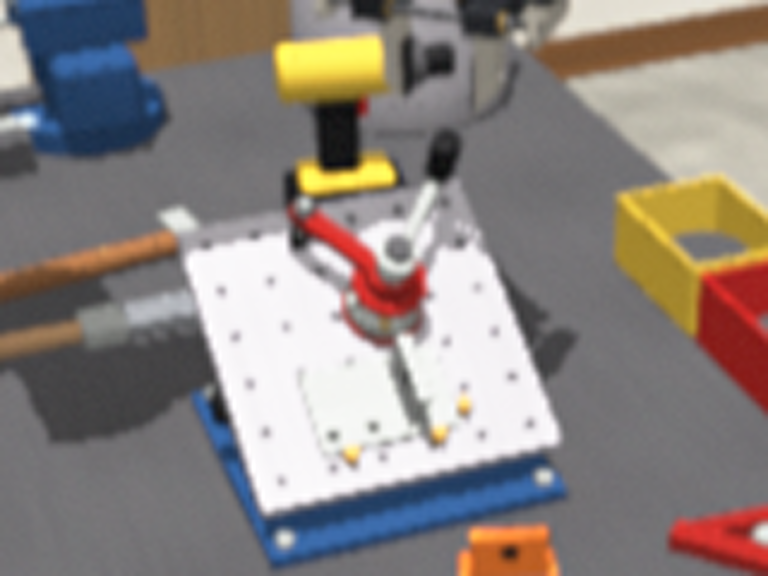

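View pics/scene12.png

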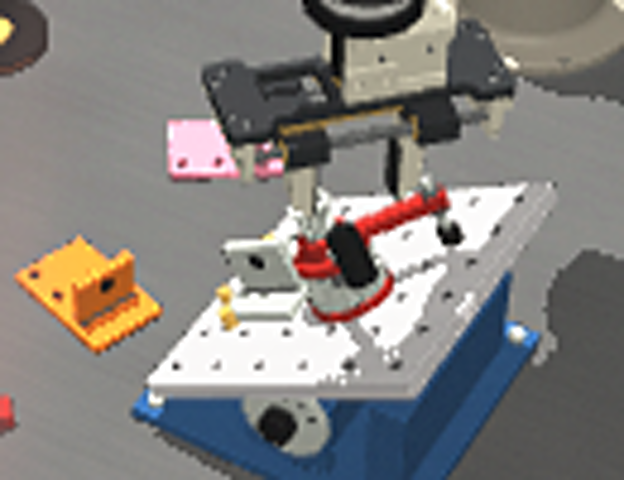

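Call:
{"name": "apply_moves", "arguments": {
  "plan": [
    {"tx":0,"ty":0,"tz":0.025,"yaw":0,"grip":0.2},
    {"tx":0,"ty":0,"tz":0.045,"yaw":0,"grip":0.2},
    {"tx":0,"ty":0,"tz":0.061,"yaw":0,"grip":0.2},
    {"tx":0,"ty":0,"tz":0.061,"yaw":0,"grip":-0.1},
    {"tx":0,"ty":0,"tz":0.061,"yaw":0,"grip":-0.2},
    {"tx":0,"ty":0,"tz":0.061,"yaw":0,"grip":-0.2}
  ],
  "force": 30
}}

```text
time: 17.55
tool_pos: [0.6076, 0.11, 0.2205]
tool_rot: [3.14, -0.001, 0.804]
contact_force: [-0.6, 0.7, 0.5]
opening: 0.0372
```

```bash
python3 -c "
from knob import *
show([-39,-32,-25,-18,-11,-4,3,10,17],[90,90,90,90,91,92,94,96,97])"; python3 chk.py 13 wrist
```

```text
t 17.55 tcp [0.6076 0.11   0.2205] yaw 0.804 F [-0.6  0.7  0.5] open 0.0372
-39 90 tx -0.0001 ty -0.0009 tz 0.0033 yaw 0.003
-32 90 tx -0.0024 ty -0.0123 tz -0.0003 yaw -0.124
-25 90 tx -0.0060 ty -0.0236 tz -0.0032 yaw -0.255
-18 90 tx -0.0109 ty -0.0346 tz -0.0055 yaw -0.390
-11 91 tx -0.0174 ty -0.0447 tz -0.0079 yaw -0.528
-4 92 tx -0.0250 ty -0.0541 tz -0.0096 yaw -0.669
3 94 tx -0.0340 ty -0.0625 tz -0.0114 yaw -0.810
10 96 tx -0.0439 ty -0.0698 tz -0.0125 yaw -0.950
17 97 tx -0.0541 ty -0.0765 tz -0.0119 yaw -1.089
```

View pics/wrist13.png

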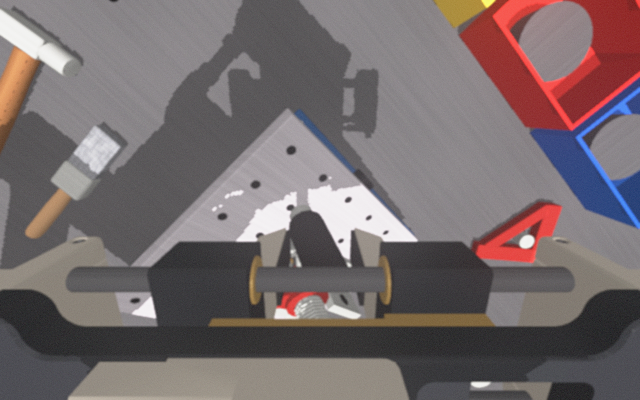

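Call:
{"name": "apply_moves", "arguments": {
  "plan": [
    {"tx":-0.0012,"ty":-0.006,"tz":0.0015,"yaw":-0.06,"grip":-0.2},
    {"tx":-0.0024,"ty":-0.0123,"tz":0,"yaw":-0.124,"grip":-0.2},
    {"tx":-0.006,"ty":-0.0236,"tz":-0.003,"yaw":-0.255,"grip":-0.2},
    {"tx":-0.011,"ty":-0.0346,"tz":-0.0055,"yaw":-0.39,"grip":-0.2},
    {"tx":-0.0174,"ty":-0.0447,"tz":-0.008,"yaw":-0.528,"grip":-0.2},
    {"tx":-0.025,"ty":-0.054,"tz":-0.0096,"yaw":-0.669,"grip":-0.2},
    {"tx":-0.025,"ty":-0.054,"tz":-0.0096,"yaw":-0.669,"grip":-0.2}
  ],
  "force": 30
}}

```text
time: 18.48
tool_pos: [0.5522, 0.129, 0.231]
tool_rot: [3.136, -0.0, 1.473]
contact_force: [2.5, -1.3, 2.3]
opening: 0.0367
```

```bash
python3 -c "
from knob import *
show([-4,3,10,17,24,31,38,45,52,58,62],[92,94,96,98,99,100,100,99,94,88,88])"; python3 chk.py 14 side
```

```text
t 18.475 tcp [0.5522 0.129  0.231 ] yaw 1.473 F [ 2.5 -1.3  2.3] open 0.0367
-4 92 tx 0.0004 ty -0.0010 tz 0.0010 yaw 0.001
3 94 tx -0.0015 ty -0.0131 tz -0.0008 yaw -0.140
10 96 tx -0.0046 ty -0.0250 tz -0.0019 yaw -0.280
17 98 tx -0.0090 ty -0.0365 tz -0.0023 yaw -0.419
24 99 tx -0.0141 ty -0.0476 tz -0.0011 yaw -0.555
31 100 tx -0.0203 ty -0.0580 tz 0.0008 yaw -0.686
38 100 tx -0.0271 ty -0.0675 tz 0.0042 yaw -0.814
45 99 tx -0.0343 ty -0.0762 tz 0.0091 yaw -0.937
52 94 tx -0.0404 ty -0.0839 tz 0.0179 yaw -1.056
58 88 tx -0.0452 ty -0.0895 tz 0.0274 yaw -1.154
62 88 tx -0.0507 ty -0.0926 tz 0.0304 yaw -1.219
```

View pics/side14.png

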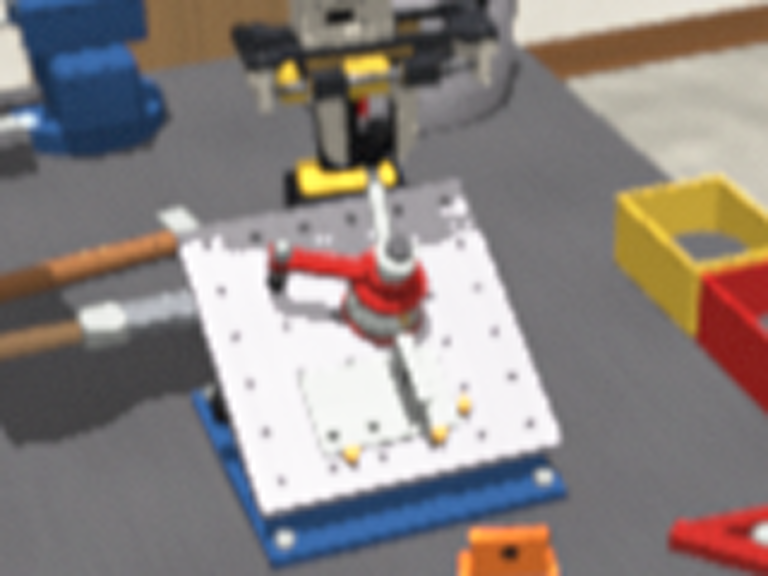

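Call:
{"name": "apply_moves", "arguments": {
  "plan": [
    {"tx":-0.0015,"ty":-0.013,"tz":-0.001,"yaw":-0.14,"grip":-0.2},
    {"tx":-0.0046,"ty":-0.025,"tz":-0.002,"yaw":-0.28,"grip":-0.2},
    {"tx":-0.009,"ty":-0.0365,"tz":-0.0023,"yaw":-0.419,"grip":-0.2},
    {"tx":-0.014,"ty":-0.0476,"tz":-0.001,"yaw":-0.555,"grip":-0.2},
    {"tx":-0.0203,"ty":-0.058,"tz":0.001,"yaw":-0.686,"grip":-0.2},
    {"tx":-0.0203,"ty":-0.058,"tz":0.001,"yaw":-0.686,"grip":-0.2}
  ],
  "force": 30
}}

```text
time: 19.27
tool_pos: [0.4916, 0.1151, 0.2292]
tool_rot: [3.139, 0.001, 2.159]
contact_force: [-0.4, 0.1, -1.0]
opening: 0.0365
```

```bash
python3 -c "
from knob import *
show([31,38,45,52,58,62,65],[100,100,99,94,88,88,88])"; python3 chk.py 15 side
```

```text
t 19.275 tcp [0.4916 0.1151 0.2292] yaw 2.159 F [-0.4  0.1 -1. ] open 0.0365
31 100 tx -0.0011 ty 0.0003 tz -0.0008 yaw -0.001
38 100 tx -0.0003 ty -0.0114 tz 0.0027 yaw -0.129
45 99 tx -0.0004 ty -0.0226 tz 0.0076 yaw -0.252
52 94 tx -0.0003 ty -0.0323 tz 0.0165 yaw -0.371
58 88 tx -0.0005 ty -0.0398 tz 0.0259 yaw -0.469
62 88 tx -0.0028 ty -0.0457 tz 0.0289 yaw -0.534
65 88 tx -0.0048 ty -0.0499 tz 0.0313 yaw -0.582
```

View pics/side15.png

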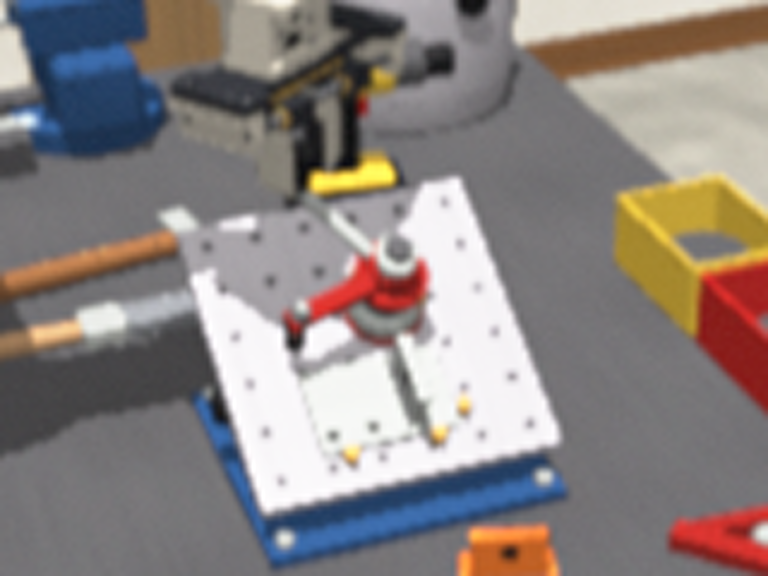

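Call:
{"name": "apply_moves", "arguments": {
  "plan": [
    {"tx":0,"ty":-0.0114,"tz":0.003,"yaw":-0.129,"grip":-0.2},
    {"tx":0,"ty":-0.0226,"tz":0.0076,"yaw":-0.252,"grip":-0.2},
    {"tx":0,"ty":-0.0323,"tz":0.0165,"yaw":-0.371,"grip":-0.2},
    {"tx":-0.0005,"ty":-0.04,"tz":0.024,"yaw":-0.469,"grip":-0.2},
    {"tx":-0.0028,"ty":-0.0457,"tz":0.027,"yaw":-0.534,"grip":-0.2},
    {"tx":-0.0048,"ty":-0.05,"tz":0.029,"yaw":-0.58,"grip":-0.2},
    {"tx":-0.0048,"ty":-0.05,"tz":0.029,"yaw":-0.58,"grip":-0.2}
  ],
  "force": 30
}}

```text
time: 20.2
tool_pos: [0.4575, 0.0873, 0.2027]
tool_rot: [3.128, 0.01, 2.736]
contact_force: [9.5, 17.8, 15.1]
opening: 0.0366
```

```bash
python3 -c "
from knob import *
show([55,58,60,62,65,68],[88]*6)"; python3 chk.py 16 side scene
```

```text
t 20.2 tcp [0.4575 0.0873 0.2027] yaw 2.736 F [ 9.5 17.8 15.1] open 0.0366
55 88 tx -0.0003 ty 0.0101 tz -0.0025 yaw 0.157
58 88 tx 0.0010 ty 0.0055 tz -0.0004 yaw 0.108
60 88 tx 0.0017 ty 0.0024 tz 0.0010 yaw 0.076
62 88 tx 0.0022 ty -0.0007 tz 0.0025 yaw 0.044
65 88 tx 0.0029 ty -0.0054 tz 0.0048 yaw -0.004
68 88 tx 0.0033 ty -0.0101 tz 0.0071 yaw -0.051
```

View pics/side16.png

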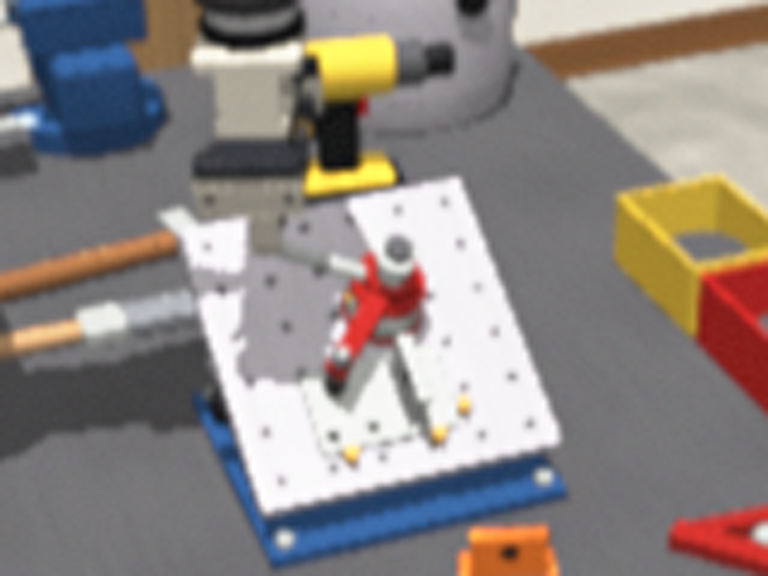

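View pics/scene16.png

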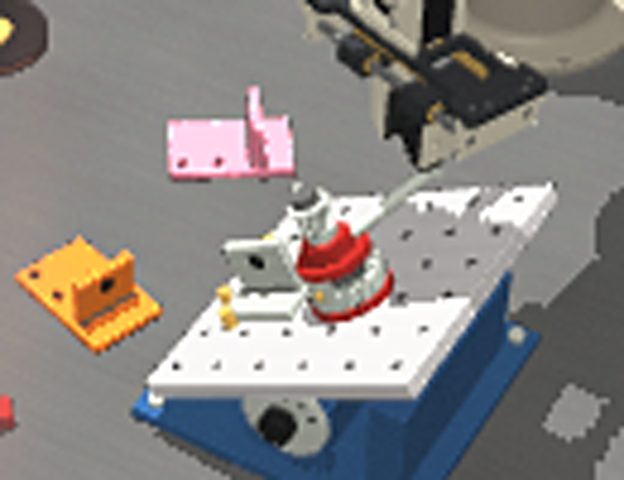

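Call:
{"name": "apply_moves", "arguments": {
  "plan": [
    {"tx":0.001,"ty":0.005,"tz":-0.001,"yaw":0,"grip":0.4},
    {"tx":0.001,"ty":0.006,"tz":-0.002,"yaw":0,"grip":0.4},
    {"tx":0.001,"ty":0.006,"tz":-0.003,"yaw":0,"grip":0.4},
    {"tx":0.001,"ty":0.006,"tz":-0.025,"yaw":0,"grip":0.4},
    {"tx":0.001,"ty":0.006,"tz":-0.06,"yaw":0,"grip":0.4},
    {"tx":0.001,"ty":0.006,"tz":-0.1,"yaw":0,"grip":0.4},
    {"tx":0.001,"ty":0.006,"tz":-0.1,"yaw":0,"grip":0.4}
  ],
  "force": 30
}}

```text
time: 21.18
tool_pos: [0.4546, 0.0888, 0.3013]
tool_rot: [3.14, 0.004, 2.738]
contact_force: [-0.6, -0.2, -1.1]
opening: 0.0641
```

```bash
python3 st.py; python3 chk.py 17 side scene wrist;python3 brk.py wrist17.npz
```

```text
t 21.175 tcp [0.4546 0.0888 0.3013] yaw 2.738 rot [3.14  0.004] F [-0.6 -0.2 -1.1] open 0.0641
grip level u,y,v mm [ 65.4  60.9 239.9] plate x,y,n [176.7  60.9 174.9]
plate n 0.3203263273885235
base n [6.93745141 8.24481916 9.33109667]
0 34 x [ 7.2 34.2] n at ends nan 8.0
10 121 x [-1.5 34.4] n at ends nan 8.2
20 80 x [-35.8  34.8] n at ends 8.1 8.1
30 201 x [-38.6  34.3] n at ends 8.5 8.3
40 266 x [-40.3  34.5] n at ends 8.4 8.2
50 143 x [-34.8  34.1] n at ends 8.1 8.1
x -35 y [26.  54.7]
x -25 y [29.6 54.6]
x -15 y [29.2 54.9]
x -5 y [12.  54.8]
x 5 y [ 9.2 54.6]
x 15 y [ 7.8 54.7]
x 25 y [ 5.9 54.4]
pin -41 35 36 [-41.7  35.4  15.8]
  return _methods._mean(a, axis=axis, dtype=dtype,
  ret = ret.dtype.type(ret / rcount)
```

View pics/side17.png

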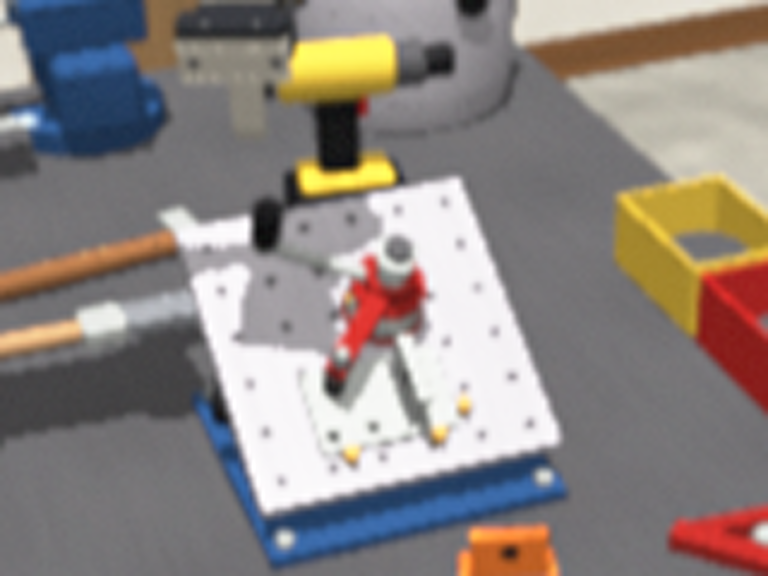

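View pics/scene17.png

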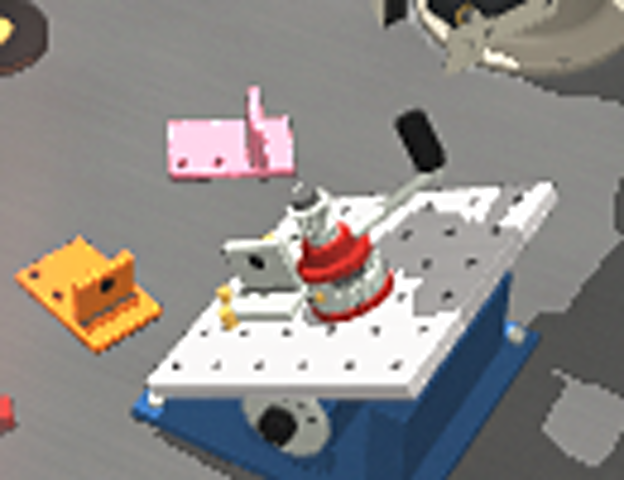

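View pics/wrist17.png

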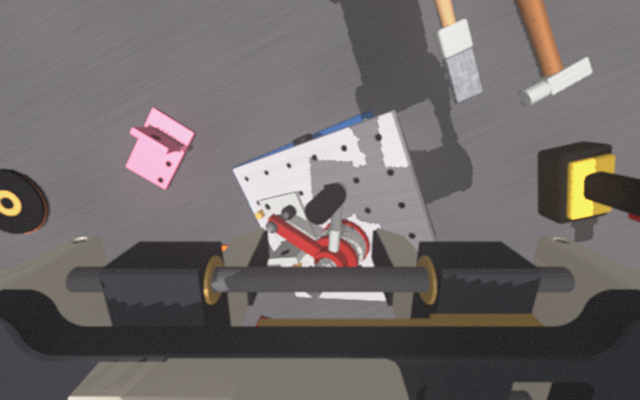

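```bash
cat > kn.py <<'E'
from h import *
import sys
O=np.load("O.npy"); q=np.load("pl.npz"); P=np.stack([q["xe"],q["ye"],q["n"]],1)
for f in sys.argv[1:]:
    z=np.load(f); X,r,c=cloud(z); X[:,2]-=.001*("wrist" in f); L=(X-O)@P*1000
    d=L[:,:2]-[78,-28]; rad=np.hypot(*d.T); ang=np.degrees(np.arctan2(d[:,1],d[:,0]))
    m=(rad>80)&(rad<120)&(ang>20)&(ang<90)&(L[:,2]>58)&(L[:,2]<112)&((r<235)|("wrist" not in f)); w=L[m]
    hi=np.percentile(w[:,2],98) if len(w) else 0
    t=w[w[:,2]>hi-3]; cc=(t.min(0)+t.max(0))/2; print(f,len(w),len(t),"top n",hi.round(1),"centre",cc.round(1),np.ptp(t,axis=0).round(1),"ang",np.degrees(np.arctan2(cc[1]+28,cc[0]-78)).round(1), "all med ang",np.median(ang[m]).round(1))
E
python3 kn.py wrist17.npz scene17.npz side17.npz
```

```text
wrist17.npz 1090 401 top n 101.6 centre [126.1  59.4 100.7] [22.6 22.8  4.2] ang 61.2 all med ang 58.7
scene17.npz 84 16 top n 101.5 centre [130.4  54.  100.8] [22.2 19.2  4.2] ang 57.4 all med ang 56.1
side17.npz 68 11 top n 105.1 centre [124.6  59.7 104.3] [18.5 15.4  3.1] ang 62.0 all med ang 64.1
```

Call:
{"name": "apply_moves", "arguments": {
  "plan": [
    {"tx":0.03,"ty":0.0,"tz":-0.01,"yaw":0.15,"grip":0.4},
    {"tx":0.05,"ty":0.01,"tz":-0.01,"yaw":0.3,"grip":0.4},
    {"tx":0.05,"ty":0.04,"tz":-0.01,"yaw":0.45,"grip":0.4},
    {"tx":0.04,"ty":0.08,"tz":-0.01,"yaw":0.6,"grip":0.4},
    {"tx":0.02,"ty":0.12,"tz":-0.01,"yaw":0.75,"grip":0.4},
    {"tx":0.0,"ty":0.16,"tz":-0.01,"yaw":0.9,"grip":0.4},
    {"tx":-0.02,"ty":0.18,"tz":-0.01,"yaw":1.05,"grip":0.4},
    {"tx":-0.02,"ty":0.2,"tz":-0.01,"yaw":1.185,"grip":0.4}
  ]
}}

```text
time: 22.32
tool_pos: [0.5513, 0.2651, 0.3062]
tool_rot: [-3.137, 0.002, 1.548]
contact_force: [-0.7, 0.2, -0.8]
opening: 0.064
```

Call:
{"name": "apply_moves", "arguments": {
  "plan": [
    {"tx":-0.05,"ty":0,"tz":0,"yaw":0,"grip":0.4},
    {"tx":-0.11,"ty":0,"tz":0,"yaw":0,"grip":0.4},
    {"tx":-0.17,"ty":-0.01,"tz":0,"yaw":0,"grip":0.4},
    {"tx":-0.23,"ty":-0.02,"tz":0,"yaw":0,"grip":0.4},
    {"tx":-0.29,"ty":-0.02,"tz":0,"yaw":0,"grip":0.4},
    {"tx":-0.35,"ty":-0.02,"tz":0.01,"yaw":0,"grip":0.4},
    {"tx":-0.37,"ty":-0.02,"tz":0.03,"yaw":0,"grip":0.4},
    {"tx":-0.37,"ty":-0.02,"tz":0.04,"yaw":0,"grip":0.4}
  ]
}}

```text
time: 23.32
tool_pos: [0.5231, -0.1054, 0.2665]
tool_rot: [-3.137, -0.001, 1.551]
contact_force: [0.3, 0.6, 0.2]
opening: 0.0639
```

```bash
python3 st.py; python3 chk.py 18 wrist scene side;python3 brk.py wrist18.npz 2>/dev/null; python3 kn.py wrist18.npz scene18.npz side18.npz
python3 - <<'E'
from h import *
for n in ["scene","side"]: save(n+"18full",np.load(n+"18.npz")["p"])
E
```

```text
t 23.325 tcp [ 0.5231 -0.1054  0.2665] yaw 1.5507 rot [-3.137e+00 -1.000e-03] F [0.3 0.6 0.2] open 0.0639
grip level u,y,v mm [-127.6  -11.   205.1] plate x,y,n [ -7.8 -11.  241.4]
plate n 0.02013480848271758
base n [6.72888038 8.02272104 9.49202875]
-60 308 x [-35.1  34.2] n at ends 8.0 7.9
-50 578 x [-35.4  34. ] n at ends 8.0 8.0
-40 595 x [-37.6  34.1] n at ends 7.9 7.9
-30 135 x [-29.   34.2] n at ends 9.0 8.2
-20 386 x [-35.3  34.1] n at ends 8.4 8.2
-10 546 x [-35.1  31.9] n at ends 8.0 7.9
0 414 x [-35.5  21.2] n at ends 8.1 8.0
10 327 x [-35.1  11.3] n at ends 8.1 nan
20 298 x [-37.6  34.2] n at ends 8.0 7.8
30 294 x [-38.5  34.1] n at ends 8.0 7.9
40 410 x [-35.1  34.1] n at ends 8.1 8.0
50 254 x [-35.1  33.9] n at ends 7.9 7.9
x -35 y [-54.6  54.1]
x -25 y [-63.   54.1]
x -15 y [-54.4  54.1]
x -5 y [-54.6  54.3]
x 5 y [-54.6  54. ]
x 15 y [-54.6  54.6]
x 25 y [-54.5  54. ]
pin -41 35 68 [-41.6  34.5  15.8]
pin -41 -35 68 [-41.4 -34.9  15.8]
pin -22 -61 74 [-22.4 -61.   15.9]
lug [ -0.52177077 -22.1836098   49.90314572] [56.31684933  9.9987715   3.73557214]Traceback (most recent call last):
  File "kn.py", line 9, in <module>
    t=w[w[:,2]>hi-3]; cc=(t.min(0)+t.max(0))/2; print(f,len(w),len(t),"top n",hi.round(1),"centre",cc.round(1),np.ptp(t,axis=0).round(1),"ang",np.degrees(np.arctan2(cc[1]+28,cc[0]-78)).round(1), "all med ang",np.median(ang[m]).round(1))
                          ~~~~~^^^
    return umr_minimum(a, axis, None, out, keepdims, initial, where)
ValueError: zero-size array to reduction operation minimum which has no identity
```

View pics/wrist18.png

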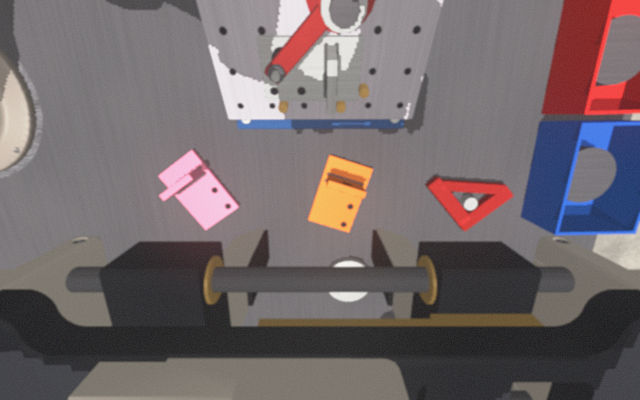

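View pics/scene18full.png

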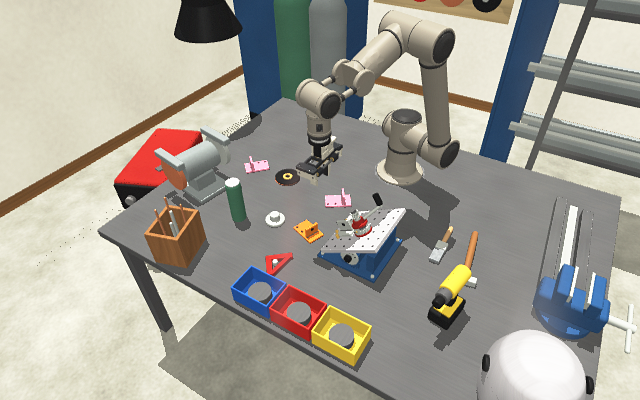

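```bash
python3 kn.py scene18.npz; python3 -c "
from cell import robot
print(robot.hand_in())"
```

```text
scene18.npz 85 6 top n 102.7 centre [131.8  55.4 101.8] [14.  16.4  3.6] ang 57.1 all med ang 56.0
the job is handed in; nothing more can be done
None
```

The bracket is in the fixture, the clamp is locked in its notch, and the job is handed in at about 23.5 s; no verdict was reported.

**How it was done:** I picked up the bare steel bracket by its lug. I tilted it 30° in the fingers against the free left part of the plate, then set it on the plate with the lug at the side-pin end. I pushed it down against the two lower pins and across against the side pin, then let go. I then turned the clamp lever anticlockwise, with the knob loosely held between the fingers, over the crest to the stop, and drew the gripper clear.

**Last checks:**
- **Bracket:** it lies flat. The base top is 8.0 mm above the plate all over, and its edges are at x −35 mm and y −55 mm, touching all three pins. It did not move measurably when clamped.
- **Clamp:** the wrist camera puts the knob at about 59–61° and its top at about 101.5 mm, which means lift is about −4.5 to −5 mm, in the notch with the pad on the bracket.
- **Disagreement:** the coarser scene camera read the knob at 56–57° (still inside the notch range) and, in the last picture, its top at 102.7 mm. The side camera read 62–64° and a top about 4 mm too high, in line with its known offset. The final wrist view did not show the knob, so its last wrist reading is from just after release.
- **Surroundings:** the gripper touched nothing at the end, and in the last scene picture the other things on the bench look unmoved.

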